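Put a support post away in its upright case

ROBOT

A 6-joint arm with a two-finger parallel gripper is mounted at the origin on the work surface. World frame = base frame: x ahead of the robot, y to its left, z up, the work surface at z = 0. Lengths are in mm, angles in rad, forces in N, time in s.
With the tool pointing down it reaches from about 375 to 975 mm from the base axis. Payload 3.8 kg.
Tool frame: the origin (TCP) lies between the finger pads; the fingertips stand 14 mm ahead of it and the grasp point (between the pads) lies 5 mm behind it; z points along the fingers, y is the direction in which the jaws open and shut (so a half turn about z gives the same grasp; the last joint's range is limited). The gripper opens to 88 mm and grips with 3 to 60 N. Pads are 18 mm wide; open, the fingers measure 123 mm over their backs; the gripper's body (75 mm by 187 mm) begins 45 mm behind the grasp point.
Start: joints at [-1.213, 0.264, 1.604, -0, 1.274, -0.037], TCP at [259.615, -623.072, 252.706] pointing down, gripper open.
Joint ranges: [-2.63, 2.63], [-0.94, 2.18], [0.31, 2.57], [-1.31, 4.45], [0, 2.66], [-2.55, 2.55]. Speed limits (rad/s): [2.57, 2.57, 3.14, 3.14, 3.14, 3.14].

INTERFACE

Orientations are given as a 3x3 rotation matrix whose columns are the frame's x, y, z axes.
In Python, from workcell import arm gives the robot as it stands.
- The arm moves only by the tool play_rows, never from a script. Its argument "targets" is one flat list of numbers, 7 for each row, row after row: the turn, a rotation vector about the world's x, y, z as a fraction of full scale, then the shift along the world's x, y, z as a fraction of full scale, then the closure, from -1 (fully open) to 1 (shut). In form: [ax, ay, az, tx, ty, tz, fingers, ax, ay, az, tx, ty, tz, fingers, ...]. A call has 1 to 10 rows; each row shifts and turns the commanded pose from where the row before left it; what a row does not reach is not made up. Full scale, the value 1, is 2 cm for a shift and 0.12 rad for a turn. A row lasts 1/10 s, in which the tool goes at most 50 mm and 8.59 degrees, less where a joint would pass 70% of its speed; a pose out of reach is approached as far as the arm can. A call with a number of a shift or a turn outside -1 to 1 is refused whole. A call with a gripper value outside its range is refused whole. The fingers move at their own pace and stop on an object; "newtons" is the grip in N (left out, the last holds). Time passes only in rows, so rows that do not move let the fingers close. It gives the time, the measured TCP pose, the force and the opening at its end, in the units of the state.
- arm.get_state(): the state, without advancing time (a new reading comes with each control period).
- arm.snapshot(name): name is "scene" or "top"; returns (picture, depth): 400x640x3 uint8, blue, green, red; 400x640 float32, mm along the optical axis (not along the pixel's ray), 0 where there is no reading.
- arm.camera_info(name): a dict with "intrinsics" (3x3 intrinsics, pixels), "R" (3x3) and "t" (3): a world point X has camera coordinates R X + t. Camera axes: x right, y down, z forward; pixel columns grow to the right and rows downward; lengths in mm; the calibration is good to about 2 mm. A picture is of the moment at which its call begins. camera_info takes no time and is no camera call.
- arm.finish_job(): hands the job in, once; it reports no verdict.
Trained networks look in the newest picture that a camera, given by its name, has taken for a name from the list of things; names that differ only in an ending like _2 or _b are one class to them, and where a whole thing is asked for, a point or a joint stands for the part that bears it (a point fixed in the world has none). Each returns a list of dicts, best first, with "conf" (0 to 1); they miss things now and then, are a little off and sometimes report something else, mostly with a low value. They report only what shows in the picture. A call takes as long as a camera call. They do not tell look-alikes from the thing itself.
- arm.boxes_of(camera, thing): "box" ([centre column, centre row, width, height] in pixels, round what is visible of it).
- arm.outline_of(camera, thing): "mask" (400x640 bool, what is visible of it) and "box" ([centre column, centre row, width, height] in pixels, round what is visible of it).
The state is a dict: "time": time; "qpos": joint angles; "joint_velocities": joint speeds; "tau": joint torques, N m; "position": TCP position; "ee_rot": TCP orientation; "wrist_force": force on the tool from outside, world axes, zero at the start; "torque": the same for the moment, N m; "width": finger opening in mm.
Only numpy, scipy, OpenCV 4.12 (cv2) and the standard library are available. Lean on these libraries where they do the work, as an engineer would, in place of code of your own. Each camera call takes 0.05 s, during which the arm holds its last target. There are 200 camera calls.

TASK

Take the long support post out of the steel tray, lay it in the slanting rest with its thick collar at the upper end and let go, then take it again by the collar and drop it foot first into the narrow upright case. Finally shut the case's lid fully. Leave the short plain post in the tray, and knock over neither the bottle nor the jar.

Things in the scene. Friction and masses are not known exactly. Their poses are not given: they have to be found in the camera images.
- post: long round dark steel post, 150 mm long, lying in the tray. Barrel 28 mm diameter; at one end a thick bright collar, 32 mm diameter and 32 mm long, with fine black rings; the other end, the foot, is plain. Origin at the middle of its axis; x axis along the post towards the collar (collar from x = +43 to +75 mm). About 0.22 kg
- post_foot (a point): centre of the post's foot end face (x = -75 mm on the post)
- post_top (a point): centre of the post's collar end face (x = +75 mm on the post)
- spacer: short plain dark steel post without collar, 32 mm diameter, 90 mm long, lying in the same tray: stays there. Origin at the middle of its axis, x axis along it
- tray: open steel tray, 200 mm (x) by 210 mm (y), walls 60 mm high and 5 mm thick, floor 5 mm thick, fixed. Origin at the centre of its underside. The posts lie roughly along its x axis, about 45 mm to either side of its middle, parted by a rib 13 mm high above the bench along its middle
- rest: fixed slanting rest: foot plate 160 by 90 mm, two V saddles and an end stop in line on a 45 degree slope whose upper end points to the rest's -x. Origin at the centre of its underside, z up. A post in it lies on the line rest_foot to rest_top. Saddles hold the barrel 12 to 28 and 60 to 86 mm from the foot end and reach 20 mm to either side; above 86 mm the post is free all round
- rest_foot (a point): where the centre of the foot end face of a post lying in the rest comes, against the end stop (rest frame 60, 0, 34 mm)
- rest_top (a point): where the centre of the collar end face of a post lying in the rest comes, 150 mm up the 45 degree slope from rest_foot
- case: narrow upright grey square case, fixed, outside 56 by 56 mm and 162 mm high, walls and floor 6 mm, inside 44 by 44 mm and 156 mm deep, open at the top, on a foot plate 100 by 100 by 6 mm. Origin at the centre of its underside, z up; its lid is hinged on the +x side of its rim
- case_mouth (a point): centre of the case's mouth, at rim height (162 mm)
- case_floor (a point): centre of the case's inner floor
- lid (a joint): hinge of the black lid of the case, rad: 0 shut flat on the rim, growing as it opens up and over towards the case's +x; 2.2 is its stop. It begins wide open, leaning back past upright, and stays where it is left (stiff hinge). Plate 56 by 56 by 6 mm, with a thin tab of 9 mm beyond its free edge
- lid_hinge (a point): middle of the lid's hinge line, on the case's rim at its +x side (case frame 28, 0, 162.5 mm); the hinge line runs along the case's y
- lid_tab (a point): outer end of the lid's tab, 65 mm from the hinge line
- bottle: clear glass bottle with a blue cap, 68 mm diameter, 160 mm high, standing behind. Origin at the centre of its underside, z axis up
- jar: small amber jar with a white cap, 54 mm diameter, 55 mm high. Origin at the centre of its underside, z axis up
Not all that is in view belongs to the job. Leave any red look-alike of the bottle alone.

How it is judged:
By the outcome, as a careful person would: the job done as asked, in the order asked, and still so for the second after the job is handed in, with the robot touching nothing.
It also fails if it takes over 70 s, if anything falls off the work surface, if the arm or the gripper's body presses on something with over 40 N, if the wrist force passes 120 N, or if a joint passes its speed limit or range.

## Working session

There is one attempt and no reset: what is moved stays moved. The work goes in short steps, Python scripts to look and compute and a tool call to move; the robot and the scene stay as the last step left them, time stands still between calls to the robot, and variables do not carry over. Pictures are saved under pics/ and viewed, about 8 in all and at most 12, crops included, and the job is handed in when it is done.

Besides the shell and the picture viewer there is one more tool, called after "Request:" by a JSON object that holds its "fn" and its "kwargs". play_rows: Moves the arm, as the interface text tells. Its arguments: {"type":"object","properties":{"targets":{"type":"array","items":{"type":"number","minimum":-1,"maximum":1}},"newtons":{"type":"number"}},"required":["targets"]}

```bash
ls; mkdir -p pics; cat > h.py <<'E'
import numpy as np, cv2
from workcell import arm
def world(cam,depth,mask):
    c=arm.camera_info(cam);K=np.array(c["intrinsics"]);R=np.array(c["R"]);t=np.array(c["t"])
    v,u=np.nonzero(mask&(depth>0));z=depth[v,u]
    P=np.stack([(u-K[0,2])/K[0,0]*z,(v-K[1,2])/K[1,1]*z,z],1)
    return (P-t)@R
def proj(cam,X):
    c=arm.camera_info(cam);p=np.array(c["intrinsics"])@(np.array(c["R"])@np.array(X)+np.array(c["t"]));return p[:2]/p[2]
E
python3 - <<'E'
from h import *
for n in("scene","top"):
    im,d=arm.snapshot(n);cv2.imwrite(f"pics/{n}0.png",im);np.savez(f"{n}0.npz",im=im,d=d)
    c=arm.camera_info(n);print(n,np.round(-np.array(c["R"]).T@np.array(c["t"])),np.round(np.array(c["R"])[2],2))
    for o in("post","spacer","tray","rest","case","lid","bottle","jar"):
        for r in arm.outline_of(n,o)[:3]:
            P=world(n,d,r["mask"]);print(o,round(r["conf"],2),np.round(r["box"]),len(P),np.round(np.percentile(P,[2,50,98],axis=0)).tolist() if len(P) else "")
print(arm.get_state())
E
```

```text
pics
scene [1068.  337.  793.] [-0.54 -0.38 -0.75]
post 0.62 [248. 166.  36.  34.] 408 [[464.0, -338.0, 14.0], [542.0, -315.0, 30.0], [607.0, -295.0, 37.0]]
post 0.55 [327. 230.  60.  59.] 1878 [[495.0, -47.0, -1.0], [587.0, 9.0, 9.0], [652.0, 48.0, 85.0]]
spacer 0.56 [268. 176.  25.  28.] 341 [[495.0, -252.0, 9.0], [546.0, -233.0, 31.0], [582.0, -221.0, 37.0]]
tray 0.7 [252. 168.  99.  79.] 4222 [[427.0, -393.0, 1.0], [531.0, -287.0, 21.0], [642.0, -168.0, 59.0]]
rest 0.79 [328. 228.  57.  57.] 1855 [[496.0, -45.0, -1.0], [587.0, 9.0, 10.0], [652.0, 49.0, 85.0]]
case 0.57 [446. 264.  58.  79.] 2793 [[508.0, 256.0, 1.0], [568.0, 306.0, 74.0], [601.0, 351.0, 210.0]]
lid 0.48 [462. 251.  31.  13.] 253 [[574.0, 288.0, 163.0], [594.0, 315.0, 200.0], [605.0, 340.0, 218.0]]
bottle 0.78 [391. 294.  36.  55.] 1581 [[665.0, 201.0, 6.0], [700.0, 235.0, 102.0], [715.0, 262.0, 159.0]]
bottle 0.67 [324. 298.  33.  59.] 1537 [[743.0, 94.0, 4.0], [781.0, 131.0, 102.0], [800.0, 154.0, 160.0]]
bottle 0.66 [354. 253.  30.  54.] 1414 [[628.0, 95.0, -0.0], [661.0, 131.0, 98.0], [677.0, 154.0, 159.0]]
ja
[... 1265 characters left out ...]
3892139e-05,
        1.27371316e+00, -3.69152596e-02]), 'joint_velocities': array([ 0.00116193,  0.00054778, -0.00271786,  0.00051385,  0.00134633,
        0.0007412 ]), 'tau': array([ 4.84237553e-04, -5.02030885e+01, -3.57265699e+01,  7.29167461e-02,
        1.82319159e-02, -5.47988535e-06]), 'position': array([ 259.62732633, -623.07277885,  252.72533019]), 'ee_rot': array([[ 9.23059776e-01,  3.84656535e-01, -4.86780390e-06],
       [ 3.84656534e-01, -9.23059776e-01, -1.53423088e-05],
       [-1.03947933e-05,  1.22894355e-05, -1.00000000e+00]]), 'wrist_force': array([ 0.32292786, -0.42586239,  0.45377464]), 'torque': array([ 0.00666424, -0.05581171, -0.01281632]), 'width': 88.0557905120118}
```

```bash
python3 - <<'E'
from h import *
a=np.load("top0.npz")["im"];b=np.load("scene0.npz")["im"]
x=cv2.resize(a[120:320,130:490],None,fx=2.2,fy=2.2,interpolation=cv2.INTER_CUBIC)
cv2.imwrite("pics/a.png",x)
y=cv2.resize(b[120:330,190:500],None,fx=2.5,fy=2.5,interpolation=cv2.INTER_CUBIC)
cv2.imwrite("pics/b.png",y)
E
```

```text
(no output)
```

View pics/a.png

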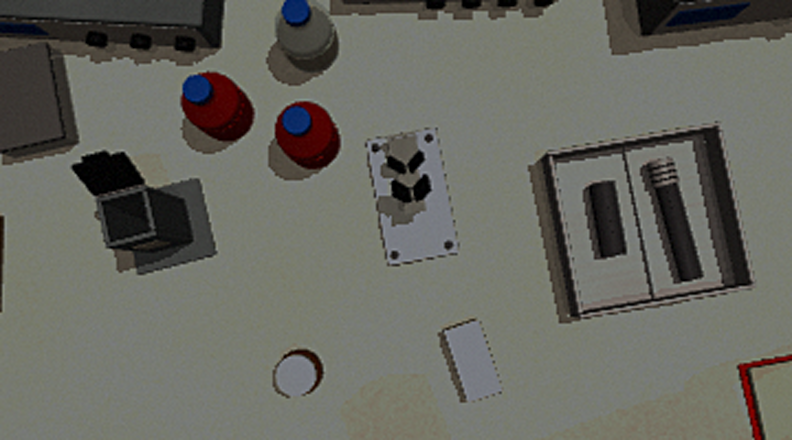

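View pics/b.png

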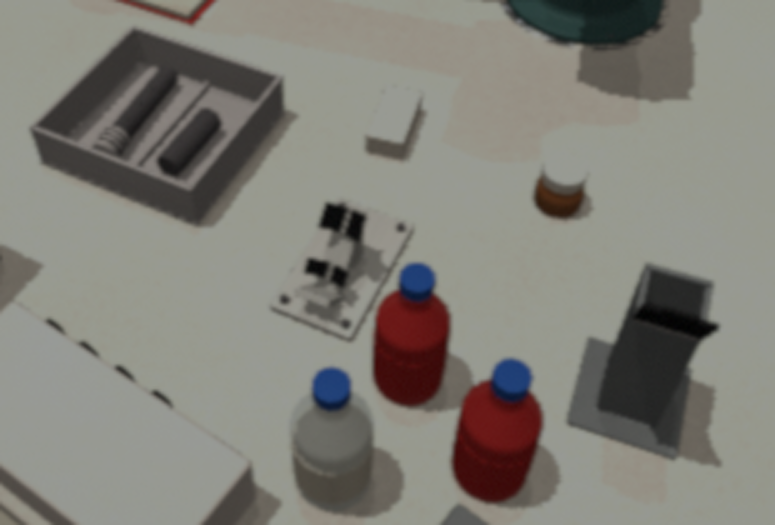

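Top view (crop px → full): the long post is at (437,221), with its ringed collar towards +x (crop 662,172). The spacer is at (405,220), the rest at (318,208), the case at (190,217) with its lid open on the far side, and the clear bottle at (269,136). The two red look-alikes are at (231,169) and (271,183), and the jar is at (265,290). Only the spacer could be taken for the post, and the rings and length settle that. Next I measure precisely.

```bash
python3 - <<'E'
from h import *
for n in("top","scene"):
    f=np.load(n+"0.npz");im,d=f["im"],f["d"]
    P=world(n,d,np.ones(d.shape,bool))
    def sel(x0,x1,y0,y1,z0,z1):
        m=(P[:,0]>x0)&(P[:,0]<x1)&(P[:,1]>y0)&(P[:,1]<y1)&(P[:,2]>z0)&(P[:,2]<z1);return P[m]
    def rect(Q):
        return [np.round(v,2).tolist() if not np.isscalar(v) else round(v,2) for v in cv2.minAreaRect(Q[:,:2].astype(np.float32))]
    print(n)
    b=sel(480,660,-150,-90,-10,10); print("bench z",b[:,2].mean(),b[:,2].std())
    q=sel(445,620,-355,-290,20,45); print("post",len(q),rect(q),np.percentile(q[:,2],[50,90,98]))
    print(" axis",cv2.fitLine(q[:,:2].astype(np.float32),cv2.DIST_HUBER,0,.01,.01).ravel())
    q=sel(400,660,-420,-150,50,68); print("tray rim",len(q),rect(q))
    q=sel(460,680,-70,70,5,15); print("rest plate",len(q),rect(q),np.median(q[:,2]))
    q=sel(460,680,-70,70,25,120)
    for z in range(25,95,10):
        s=q[(q[:,2]>=z)&(q[:,2]<z+10)]
        if len(s): print("  z",z,len(s),np.round(s.mean(0)).tolist(),rect(s))
    q=sel(480,620,240,360,150,166);print("case rim",len(q),rect(q),np.median(q[:,2]))
    q=sel(480,620,240,360,3,15);print("case plate",len(q),rect(q),np.median(q[:,2]))
    q=sel(480,640,240,380,168,240);print("lid",len(q),np.round(np.percentile(q,[1,50,99],axis=0)).tolist())
    for z in range(168,230,8):
        s=q[(q[:,2]>=z)&(q[:,2]<z+8)]
        if len(s): print("  z",z,len(s),np.round(s.mean(0)).tolist(),rect(s))
E
```

```text
top
bench z -0.007639611756930652 1.9841062444502746
post 606 [[531.87, -323.38], [149.86, 31.3], 13.0] [31.44832434 35.71965253 37.79801924]
 axis [ 9.7568160e-01  2.1919256e-01  5.3094684e+02 -3.1982220e+02]
tray rim 757 [[530.56, -282.77], [200.0, 211.25], 8.38]
rest plate 1392 [[564.47, 5.96], [203.04, 122.94], 1.26] 10.01163948797134
  z 25 60 [622.0, 7.0, 30.0] [[612.84, 8.3], [32.38, 38.15], 87.38]
  z 35 163 [614.0, 5.0, 40.0] [[614.17, 5.13], [42.86, 60.25], 89.07]
  z 45 50 [604.0, 4.0, 48.0] [[609.78, 2.28], [41.27, 55.86], 59.42]
  z 55 2 [576.0, -1.0, 60.0] [[575.73, -0.79], [4.32, 0.0], 142.77]
  z 65 52 [564.0, -1.0, 71.0] [[563.93, 1.78], [39.59, 33.58], 7.2]
  z 75 93 [564.0, -2.0, 80.0] [[565.79, -2.19], [37.18, 44.71], 10.71]
  z 85 46 [566.0, -3.0, 88.0] [[566.17, -2.38], [19.14, 42.3], 10.84]
case rim 316 [[542.28, 303.31], [59.62, 57.15], 13.5] 161.55541489811282
case plate 667 [[549.89, 297.88], [117.72, 137.67], 88.58] 6.2377237088131245
lid 418 [[568.0, 285.0, 168.0], [585.0, 313.0, 196.0], [601.0, 340.0, 221.0]]
  z 168 54 [573.0, 310.0, 172.0] [[572.7, 310.
[... 1332 characters left out ...]
89], 13.04] 159.23413263446133
case plate 745 [[544.44, 303.31], [100.63, 99.23], 13.25] 4.696258170953237
lid 239 [[577.0, 286.0, 169.0], [595.0, 314.0, 204.0], [605.0, 341.0, 219.0]]
  z 168 24 [583.0, 309.0, 172.0] [[582.26, 311.4], [4.02, 54.44], 12.43]
  z 176 29 [586.0, 312.0, 180.0] [[586.28, 312.39], [4.25, 52.72], 13.23]
  z 184 27 [590.0, 314.0, 188.0] [[590.65, 312.24], [4.19, 52.25], 11.45]
  z 192 30 [595.0, 312.0, 196.0] [[594.06, 314.28], [3.99, 54.22], 13.62]
  z 200 43 [598.0, 316.0, 205.0] [[597.94, 315.34], [3.91, 53.16], 12.9]
  z 208 58 [599.0, 316.0, 210.0] [[598.71, 315.57], [7.86, 54.55], 14.79]
  z 216 28 [601.0, 316.0, 217.0] [[601.16, 316.74], [4.75, 25.28], 14.43]
```

```bash
cat >> h.py <<'E'
from scipy.spatial.transform import Rotation as Ro
def go(p,R,n=None,cur=None):
    """print per-row numbers from current (or given) pose to TCP p, R"""
    s=arm.get_state();p0,R0=(s["position"],s["ee_rot"]) if cur is None else cur
    dr=Ro.from_matrix(np.array(R)@np.array(R0).T).as_rotvec();dp=np.array(p)-p0
    k=max(np.abs(dr).max()/.12,np.abs(dp).max()/20);n=n or int(np.ceil(k*1.001))
    print("rows",n,"turn",np.round(dr/n/.12,3).tolist(),"shift",np.round(dp/n/20,3).tolist(),"tot",np.round(dr,3),np.round(dp,1))
def down(yaw): 
    c,s=np.cos(yaw),np.sin(yaw);return np.array([[c,s,0],[s,-c,0],[0,0,-1.]])
def fk_state():
    s=arm.get_state();print(round(s["time"],2),"q",np.round(s["qpos"],2),"p",np.round(s["position"],1),"rv x",np.round(s["ee_rot"][:,0],3),"z",np.round(s["ee_rot"][:,2],3),"F",np.round(s["wrist_force"],1),"T",np.round(s["torque"],2),"w",round(s["width"],1));return s
E
python3 - <<'E'
from h import *
f=np.load("top0.npz");im,d=f["im"],f["d"]
m=cv2.medianBlur(d,3)
P=world("top",d,np.ones(d.shape,bool))
def sel(x0,x1,y0,y1,z0,z1):
    k=(P[:,0]>x0)&(P[:,0]<x1)&(P[:,1]>y0)&(P[:,1]<y1)&(P[:,2]>z0)&(P[:,2]<z1);return P[k].astype(np.float32)
# grid occupancy cleaned by neighbour count
from scipy.spatial import cKDTree
def clean(Q,r=6,k=7):
    t=cKDTree(Q[:,:2]);return Q[[len(x)>=k for x in t.query_ball_point(Q[:,:2],r)]]
q=clean(sel(470,670,-60,60,6.5,14));print("rest",cv2.minAreaRect(q[:,:2]),len(q))
q=clean(sel(480,620,240,360,3.5,10));print("caseplate",cv2.minAreaRect(q[:,:2]),len(q))
for n,g in(("red1",(600,690,80,165)),("red2",(640,730,185,270)),("bottle",(725,810,80,165)),("jar",(330,395,105,170))):
    for c in("top","scene"):
        D=np.load(c+"0.npz")["d"];A=world(c,D,np.ones(D.shape,bool));k=(A[:,0]>g[0])&(A[:,0]<g[1])&(A[:,1]>g[2])&(A[:,1]<g[3])
        z=A[k][:,2].max()
        for lo,hi in((z-10,z+1),(.4*z,.75*z)):
            B=A[k&(A[:,2]>lo)&(A[:,2]<hi)];print(n,c,round(lo),np.round(B.min(0)[:2]),np.round(B.max(0)[:2]))
# post
q=clean(sel(445,620,-355,-290,24,45));a=np.array([np.cos(.224),np.sin(.224)])
t=(q[:,:2]-[531,-320])@a;s=(q[:,:2]-[531,-320])@[-a[1],a[0]]
for lo in range(-80,80,16):
    k=(t>=lo)&(t<lo+16); print(lo,k.sum(),np.round([s[k].min(),s[k].max(),np.average(s[k],weights=q[k,2]-20)] if k.any() else 0,1),np.round(np.percentile(q[k,2],90),1) if k.any() else"")
print(t.min(),t.max(),arm.camera_info("top")["intrinsics"])
c=cv2.resize(im[185:260,380:480],None,fx=7,fy=7,interpolation=cv2.INTER_CUBIC);cv2.imwrite("pics/c.png",c)
E
```

```text
Traceback (most recent call last):
cv2.error: OpenCV(4.12.0) /io/opencv/modules/imgproc/src/convhull.cpp:143: error: (-215:Assertion failed) total >= 0 && (depth == CV_32F || depth == CV_32S) in function 'convexHull'
```

```bash
python3 - <<'E'
from h import *
f=np.load("top0.npz");im,d=f["im"],f["d"]
P=world("top",d,np.ones(d.shape,bool))
def sel(x0,x1,y0,y1,z0,z1):
    k=(P[:,0]>x0)&(P[:,0]<x1)&(P[:,1]>y0)&(P[:,1]<y1)&(P[:,2]>z0)&(P[:,2]<z1);return P[k].astype(np.float32)
from scipy.spatial import cKDTree
def clean(Q,r=6,k=7):
    t=cKDTree(Q[:,:2]);return Q[np.array([len(x)>=k for x in t.query_ball_point(Q[:,:2],r)])]
C=np.ascontiguousarray
q=clean(sel(470,670,-60,60,6.5,14));print("rest",cv2.minAreaRect(C(q[:,:2])),len(q))
q=clean(sel(480,620,240,360,3.5,10));print("caseplate",cv2.minAreaRect(C(q[:,:2])),len(q))
for n,g in(("red1",(600,690,80,165)),("red2",(640,730,185,270)),("bottle",(725,810,80,165)),("jar",(330,395,105,170))):
    for c in("top","scene"):
        D=np.load(c+"0.npz")["d"];A=world(c,D,np.ones(D.shape,bool));k=(A[:,0]>g[0])&(A[:,0]<g[1])&(A[:,1]>g[2])&(A[:,1]<g[3])
        z=A[k][:,2].max()
        for lo,hi in((z-10,z+1),(.4*z,.75*z)):
            B=A[k&(A[:,2]>lo)&(A[:,2]<hi)];print(n,c,round(lo),np.round(B.min(0)[:2]),np.round(B.max(0)[:2]))
q=clean(sel(445,620,-355,-290,24,45));a=np.array([np.cos(.224),np.sin(.224)])
t=(q[:,:2]-[531,-320])@a;s=(q[:,:2]-[531,-320])@[-a[1],a[0]]
for lo in range(-80,80,16):
    k=(t>=lo)&(t<lo+16); print(lo,k.sum(),np.round([s[k].min(),s[k].max(),np.average(s[k],weights=q[k,2]-20)] if k.any() else 0,1),np.round(np.percentile(q[k,2],90),1) if k.any() else"")
print(t.min(),t.max())
c=cv2.resize(im[185:260,380:480],None,fx=7,fy=7,interpolation=cv2.INTER_CUBIC);cv2.imwrite("pics/c.png",c)
E
```

```text
rest ((569.5847778320312, -1.4288177490234375), (159.25596618652344, 89.98139953613281), 9.009208679199219) 1275
caseplate ((540.9114990234375, 301.7119140625), (100.74008178710938, 101.4957046508789), 12.044029235839844) 516
red1 top 154 [627. 106.] [656. 136.]
red1 top 65 [607.  87.] [673. 153.]
red1 scene 151 [628. 105.] [659. 136.]
red1 scene 64 [615.  88.] [679. 155.]
red2 top 156 [663. 214.] [693. 244.]
red2 top 66 [645. 195.] [710. 263.]
red2 scene 151 [667. 214.] [697. 244.]
red2 scene 64 [653. 196.] [716. 263.]
bottle top 156 [749. 106.] [779. 136.]
bottle top 66 [730.  87.] [797. 153.]
bottle scene 151 [751. 106.] [782. 135.]
bottle scene 65 [735.  87.] [801. 154.]
jar top 51 [337. 116.] [382. 162.]
jar top 24 [336. 114.] [385. 159.]
jar scene 48 [338. 116.] [386. 163.]
jar scene 23 [352. 113.] [388. 164.]
-80 42 [-13.   12.   -0.6] 32.2
-64 58 [-14.3  11.5  -0.5] 33.8
-48 59 [-14.9  11.4  -0.9] 34.5
-32 57 [-15.2  10.7  -1. ] 34.6
-16 58 [-15.4  11.   -1.6] 35.6
0 57 [-14.2  10.9  -1.3] 35.3
16 59 [-15.9  10.6  -1.4] 35.5
32 59 [-15.1  11.2  -2.3] 35.6
48 66 [-17.5  12.1  -1.6] 37.9
64 45 [-16.2  12.4  -0.9] 37.5
-74.85627409731379 74.9955723903754
```

View pics/c.png

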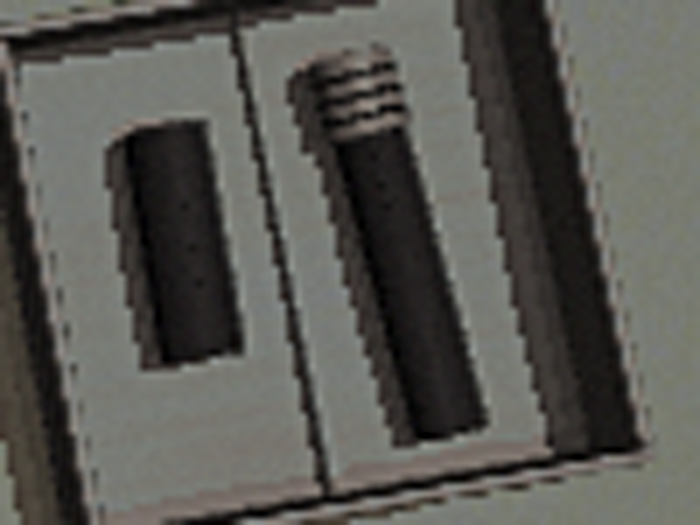

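The close crop confirms the post: bright ringed collar at crop (365,90), far (+x) end. The tray rib runs about 33 mm from the collar axis, so the fingertips must stay above z = 13.

```bash
python3 - <<'E'
from h import *
go([588.8,-308.8,120],down(.217),20)
E
```

```text
rows 20 turn [0.0, -0.0, -0.074] shift [0.823, 0.786, -0.332] tot [ 0.    -0.    -0.178] [ 329.2  314.3 -132.7]
```

Request:
{"fn": "play_rows", "kwargs": {"targets": [0, 0, -0.074, 0.823, 0.786, -0.332, -0.14, 0, 0, -0.074, 0.823, 0.786, -0.332, -0.14, 0, 0, -0.074, 0.823, 0.786, -0.332, -0.14, 0, 0, -0.074, 0.823, 0.786, -0.332, -0.14, 0, 0, -0.074, 0.823, 0.786, -0.332, -0.14, 0, 0, -0.074, 0.823, 0.786, -0.332, -0.14, 0, 0, -0.074, 0.823, 0.786, -0.332, -0.14, 0, 0, -0.074, 0.823, 0.786, -0.332, -0.14, 0, 0, -0.074, 0.823, 0.786, -0.332, -0.14, 0, 0, -0.074, 0.823, 0.786, -0.332, -0.14], "newtons": 50}}

```text
time: 1.9
position: [424.8, -465.2, 186.2]
ee_rot: [[0.954, 0.301, 0.0], [0.301, -0.954, -0.0], [0.0, 0.0, -1.0]]
wrist_force: [-0.2, -0.4, 0.2]
width: 50.2
```

Request:
{"fn": "play_rows", "kwargs": {"targets": [0, 0, -0.074, 0.823, 0.786, -0.332, -0.14, 0, 0, -0.074, 0.823, 0.786, -0.332, -0.14, 0, 0, -0.074, 0.823, 0.786, -0.332, -0.14, 0, 0, -0.074, 0.823, 0.786, -0.332, -0.14, 0, 0, -0.074, 0.823, 0.786, -0.332, -0.14, 0, 0, -0.074, 0.823, 0.786, -0.332, -0.14, 0, 0, -0.074, 0.823, 0.786, -0.332, -0.14, 0, 0, -0.074, 0.823, 0.786, -0.332, -0.14, 0, 0, -0.074, 0.823, 0.786, -0.332, -0.14, 0, 0, -0.074, 0.823, 0.786, -0.332, -0.14]}}

```text
time: 2.9
position: [589.5, -308.0, 119.7]
ee_rot: [[0.977, 0.215, 0.0], [0.215, -0.977, -0.0], [0.0, 0.0, -1.0]]
wrist_force: [-0.3, -0.2, 0.1]
width: 50.0
```

```bash
python3 - <<'E'
from h import *
fk_state()
go([588.8,-308.8,30],down(.217),7)
im,d=arm.snapshot("scene")
c=im[120:240,190:330];cv2.imwrite("pics/d.png",cv2.resize(c,None,fx=5,fy=5,interpolation=cv2.INTER_CUBIC))
E
```

```text
2.9 q [-0.52  0.35  1.75 -0.    1.04  0.84] p [ 589.5 -308.   119.7] rv x [0.977 0.215 0.   ] z [ 0. -0. -1.] F [-0.3 -0.2  0.1] T [ 0.01  0.01 -0.02] w 50.0
rows 7 turn [0.0, 0.0, 0.0] shift [-0.005, -0.006, -0.641] tot [0. 0. 0.] [ -0.7  -0.8 -89.7]
```

View pics/d.png

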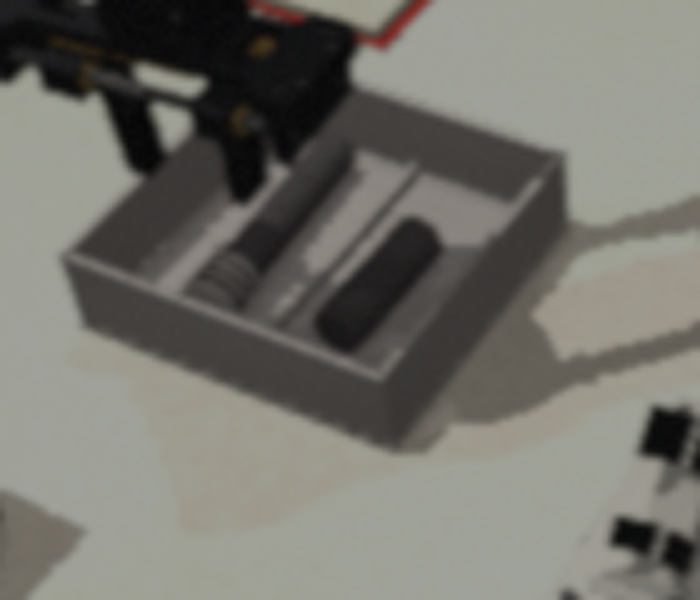

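The fingers (crop 140,160 and 245,190) straddle the post's line about 100 mm above it. Descending and closing, then a small lift.

Request:
{"fn": "play_rows", "kwargs": {"targets": [0, 0, 0, -0.005, -0.006, -0.8, -0.14, 0, 0, 0, -0.005, -0.006, -0.8, -0.14, 0, 0, 0, -0.005, -0.006, -0.8, -0.14, 0, 0, 0, -0.005, -0.006, -0.8, -0.14, 0, 0, 0, -0.005, -0.006, -0.8, -0.14, 0, 0, 0, -0.005, -0.006, -0.45, -0.14, 0, 0, 0, 0, 0, 0, 0.5, 0, 0, 0, 0, 0, 0, 0.5, 0, 0, 0, 0, 0, 0, 0.5, 0, 0, 0, 0, 0, 0, 0.5], "newtons": 50}}

```text
time: 3.95
position: [588.7, -309.7, 31.6]
ee_rot: [[0.976, 0.216, 0.001], [0.216, -0.976, -0.001], [0.001, 0.001, -1.0]]
wrist_force: [0.8, 0.3, -1.0]
width: 31.1
```

Request:
{"fn": "play_rows", "kwargs": {"targets": [0, 0, 0, 0, 0, 0.4, 0.5, 0, 0, 0, 0, 0, 0.8, 0.5, 0, 0, 0, 0, 0, 0.8, 0.5, 0, 0, 0, 0, 0, 0.8, 0.5, 0, 0, 0, 0, 0, 0.8, 0.5, 0, 0, 0, 0, 0, 0.8, 0.5, 0, 0, 0, 0, 0, 0.8, 0.5, 0, 0, 0, 0, 0, 0.8, 0.5, 0, 0, 0, 0, 0, 0, 0.5, 0, 0, 0, 0, 0, 0, 0.5], "newtons": 60}}

```text
time: 4.95
position: [588.4, -309.5, 151.5]
ee_rot: [[0.977, 0.215, 0.001], [0.215, -0.977, -0.0], [0.001, 0.001, -1.0]]
wrist_force: [0.1, -0.6, -2.8]
width: 30.6
```

```bash
python3 - <<'E'
from h import *
fk_state()
for n in("scene","top"):
    im,d=arm.snapshot(n);cv2.imwrite(f"pics/{n}1.png",im);np.savez(f"{n}1.npz",im=im,d=d)
    for r in arm.outline_of(n,"post")[:2]:
        P=world(n,d,r["mask"]);print(n,round(r["conf"],2),np.round(r["box"]),len(P),np.round(np.percentile(P,[2,50,98],axis=0)).tolist() if len(P) else "")
im=np.load("scene1.npz")["im"]
cv2.imwrite("pics/e.png",cv2.resize(im[90:230,170:330],None,fx=4.5,fy=4.2,interpolation=cv2.INTER_CUBIC))
E
```

```text
4.95 q [-0.52  0.32  1.73  0.    1.1   0.83] p [ 588.4 -309.5  151.5] rv x [0.977 0.215 0.001] z [ 0.001 -0.    -1.   ] F [ 0.1 -0.6 -2.8] T [ 0.1  -0.06 -0.04] w 30.6
scene 0.57 [231. 147.  20.  15.] 127 [[584.0, -318.0, 128.0], [603.0, -304.0, 147.0], [609.0, -291.0, 157.0]]
top 0.42 [449. 214.   9.  15.] 128 [[520.0, -325.0, 139.0], [539.0, -313.0, 149.0], [554.0, -304.0, 154.0]]
top 0.35 [194. 218.  61.  59.] 2168 [[490.0, 254.0, 0.0], [550.0, 299.0, 100.0], [598.0, 345.0, 213.0]]
```

View pics/e.png

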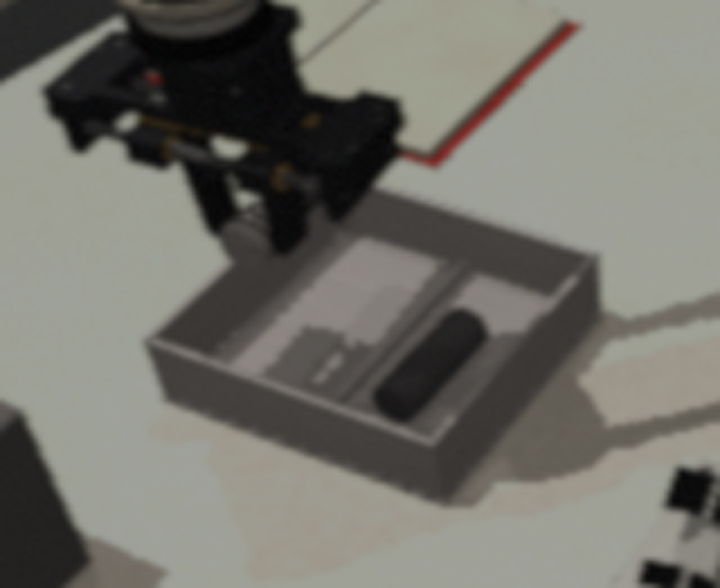

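Post held by the collar (crop 255,240) and lifted clear. I check its tilt from the depth, then plan the turn to the rest.

```bash
python3 - <<'E'
from h import *
f=np.load("top1.npz");d=f["d"];P=world("top",d,np.ones(d.shape,bool))
k=(P[:,0]>430)&(P[:,0]<580)&(P[:,1]>-370)&(P[:,1]<-280)&(P[:,2]>100)&(P[:,2]<165);q=P[k]
for x in range(440,580,12):
    s=q[(q[:,0]>=x)&(q[:,0]<x+12)]
    if len(s)>3: print(x,len(s),np.round([np.percentile(s[:,2],85),np.median(s[:,1]),s[:,1].min(),s[:,1].max()],1))
print(q[:,0].min())
# targets
yr=np.radians(8.8);c,s=np.cos(yr),np.sin(yr);ex=np.array([c,s,0]);ez=np.array([0,0,1.]);O=np.array([571,-1.5,0])
foot=O+60*ex+34*ez;dd=(-ex+ez)/2**.5;n=(-ex-ez)/2**.5
R45=np.stack([dd,np.cross(n,dd),n],1)
pt=foot+133*dd-10*n   # TCP when seated (axis 10 ahead of TCP)
print("foot",foot,"top",foot+150*dd,"seated TCP",pt)
print(R45, np.linalg.det(R45))
go([500,-250,260],down(.217+.2))
E
```

```text
512 19 [ 149.2 -311.  -316.3 -307.8]
524 43 [ 151.5 -312.4 -327.5 -305.5]
536 62 [ 151.4 -312.8 -329.1 -302.9]
548 33 [ 152.4 -317.3 -328.1 -302.1]
514.4371771080805
foot [630.29370289   7.67915018  34.        ] top [525.4762544   -8.54744816 140.06601718] seated TCP [544.34339513  -5.62666046 135.11626971]
[[-0.69878299 -0.15298584 -0.69878299]
 [-0.10817732  0.98822838 -0.10817732]
 [ 0.70710678  0.         -0.70710678]] 0.9999999999999997
rows 6 turn [-0.001, -0.003, 0.278] shift [-0.728, 0.491, 0.922] tot [-0.001 -0.002  0.2  ] [-87.4  58.9 110.6]
```

Request:
{"fn": "play_rows", "kwargs": {"targets": [0, 0, 0.95, -0.025, 0.3, 0.6, 0.5, 0, 0, 0.95, -0.025, 0.57, 0.6, 0.5, 0, 0, 0.95, -0.025, 0.57, 0.6, 0.5, 0, 0, 0.95, -0.025, 0.57, 0.6, 0.5, 0, 0, 0.95, -0.025, 0.57, 0.6, 0.5, 0, 0, 0.95, -0.025, 0.57, 0.6, 0.5, 0, 0, 0.95, -0.025, 0.57, 0.6, 0.5, 0, 0, 0.95, -0.025, 0.57, 0.6, 0.5, 0, 0, 0.95, -0.025, 0.57, 0.6, 0.5, 0, 0, 0.95, -0.025, 0.57, 0.6, 0.5]}}

```text
time: 6.15
position: [582.6, -200.1, 270.2]
ee_rot: [[0.207, 0.978, -0.002], [0.978, -0.207, 0.001], [0.0, -0.002, -1.0]]
wrist_force: [-0.6, 0.1, -2.6]
width: 30.8
```

Request:
{"fn": "play_rows", "kwargs": {"targets": [0, 0, 0.95, -0.025, 0.57, 0, 0.5, 0, 0, 0.95, -0.025, 0.57, 0, 0.5, 0, 0, 0.95, -0.025, 0.57, 0, 0.5, 0, 0, 0.95, -0.025, 0.57, 0, 0.5, 0, 0, 0.95, -0.025, 0.57, 0, 0.5, 0, 0, 0.95, -0.025, 0.57, 0, 0.5, 0, 0, 0.95, -0.025, 0.57, 0, 0.5, 0, 0, 0.95, -0.025, 0.57, 0, 0.5, 0, 0, 0.95, -0.025, 0.57, 0, 0.5, 0, 0, 0.95, -0.025, 0.57, 0, 0.5]}}

```text
time: 7.15
position: [577.5, -86.2, 269.6]
ee_rot: [[-0.802, 0.597, -0.002], [0.597, 0.802, 0.0], [0.002, -0.001, -1.0]]
wrist_force: [1.1, 0.7, -2.4]
width: 30.4
```

Request:
{"fn": "play_rows", "kwargs": {"targets": [0, 0, 0.95, -0.025, 0.57, 0, 0.5, 0, 0, 0.95, -0.025, 0.57, 0, 0.5, 0, 0, 0.95, -0.025, 0.57, 0, 0.5, 0, 0, 0.95, -0.025, 0.57, 0, 0.5, 0, 0, 0.95, -0.025, 0.57, 0, 0.5, 0, 0, 0.95, -0.025, 0.57, 0, 0.5, 0, 0, 0, 0, 0, 0, 0.5]}}

```text
time: 7.85
position: [574.5, -17.3, 269.8]
ee_rot: [[-0.999, -0.041, -0.002], [-0.041, 0.999, 0.001], [0.002, 0.001, -1.0]]
wrist_force: [-1.1, -0.4, -2.2]
width: 30.9
```

```bash
cat >> h.py <<'E'
yr=np.radians(8.8);ex=np.array([np.cos(yr),np.sin(yr),0]);ez=np.array([0,0,1.]);O=np.array([571,-1.5,0])
foot=O+60*ex+34*ez;dd=(-ex+ez)/2**.5;nn=(-ex-ez)/2**.5
R45=np.stack([dd,np.cross(nn,dd),nn],1)
E
python3 - <<'E'
from h import *
fk_state()
go(foot+133*dd-10.6*nn-60*nn,R45)
f=arm.snapshot("scene")
np.savez("scene2.npz",im=f[0],d=f[1]);im=f[0];cv2.imwrite("pics/f.png",cv2.resize(im[80:320,200:480],None,fx=2.5,fy=2.5,interpolation=cv2.INTER_CUBIC))
E
```

```text
7.85 q [-0.07  0.07  1.8   0.    1.28 -1.69] p [574.5 -17.3 269.8] rv x [-0.999 -0.041  0.002] z [-0.002  0.001 -1.   ] F [-1.1 -0.4 -2.2] T [0.07 0.01 0.02] w 30.9
rows 7 turn [-0.091, 0.928, 0.127] shift [0.087, 0.13, -0.656] tot [-0.077  0.78   0.107] [ 12.2  18.2 -91.8]
```

View pics/f.png

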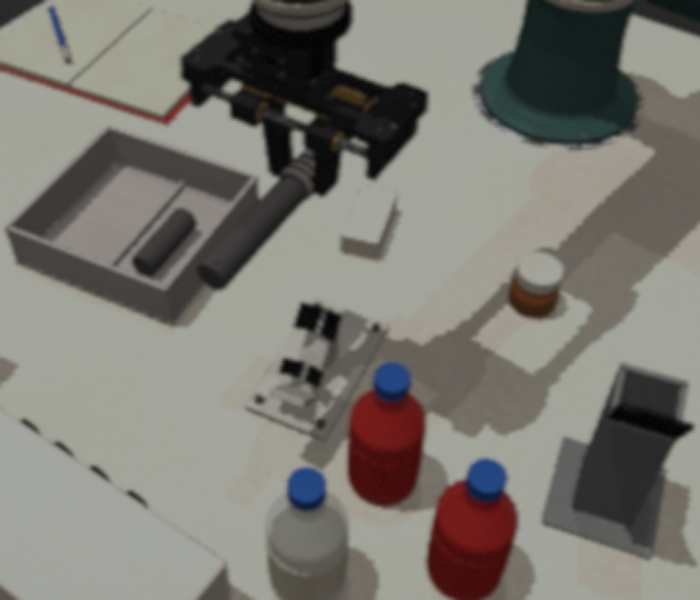

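The post hangs from the collar at crop (300,175), with its foot at crop (215,270) pointing to +x. I measure how it sits in the gripper.

```bash
cat >> h.py <<'E'
def post_in_tool(npz,cam,rng=(15,80)):
    f=np.load(npz);d=f["d"];P=world(cam,d,np.ones(d.shape,bool));s=arm.get_state()
    Q=(P-s["position"])@s["ee_rot"]
    k=(Q[:,0]<-12)&(Q[:,0]>-150)&(abs(Q[:,1])<24)&(Q[:,2]>-25-abs(Q[:,0])*.2)&(Q[:,2]<45+abs(Q[:,0])*.1);Q=Q[k]
    # fit cylinder r=14: axis points a0+x*(1,b,c)
    from scipy.optimize import least_squares
    x=Q[:,0]
    fun=lambda p:np.hypot(Q[:,1]-p[0]-p[1]*x,Q[:,2]-p[2]-p[3]*x)-14
    r=least_squares(fun,[0,0,10,0],loss="soft_l1",f_scale=2)
    print(len(Q),"y0,by,z0,bz",np.round(r.x,3),"rms",np.median(abs(r.fun)),"foot x",np.percentile(x,[.5,1,2]))
    return r.x
E
python3 - <<'E'
from h import *
post_in_tool("scene2.npz","scene")
E
```

```text
790 y0,by,z0,bz [ 6.0300e-01 -3.0000e-03  1.2256e+01 -3.1000e-02] rms 0.6403371882435049 foot x [-132.74071398 -132.57266409 -132.31579253]
```

```bash
cat >> h.py <<'E'
M=Ro.from_rotvec([0,-.031,0]).as_matrix()
if (M@[1,0,-.031])[2]**2>1e-4: M=M.T
Rt=R45@M; pseat=foot-Rt@np.array([-132.7,.8,16.4])
E
python3 - <<'E'
from h import *
print((M@[1,0,-.031]),pseat,nn*20)
go(pseat-50*nn-4*-dd,Rt,10)
E
```

```text
[1.00048038e+00 0.00000000e+00 9.92937906e-06] [545.95734863  -6.18633673 136.83004242] [-13.9756598   -2.16354645 -14.14213562]
rows 10 turn [-0.06, 0.625, 0.091] shift [0.017, 0.084, -0.475] tot [-0.072  0.749  0.11 ] [  3.4  16.8 -94.9]
```

Request:
{"fn": "play_rows", "kwargs": {"targets": [-0.06, 0.625, 0.091, 0.017, 0.084, -0.475, 0.5, -0.06, 0.625, 0.091, 0.017, 0.084, -0.475, 0.5, -0.06, 0.625, 0.091, 0.017, 0.084, -0.475, 0.5, -0.06, 0.625, 0.091, 0.017, 0.084, -0.475, 0.5, -0.06, 0.625, 0.091, 0.017, 0.084, -0.475, 0.5, -0.06, 0.625, 0.091, 0.017, 0.084, -0.475, 0.5, -0.06, 0.625, 0.091, 0.017, 0.084, -0.475, 0.5, -0.06, 0.625, 0.091, 0.017, 0.084, -0.475, 0.5, -0.06, 0.625, 0.091, 0.017, 0.084, -0.475, 0.5, -0.06, 0.625, 0.091, 0.017, 0.084, -0.475, 0.5]}}

```text
time: 8.9
position: [579.4, -2.3, 175.0]
ee_rot: [[-0.72, -0.151, -0.677], [-0.109, 0.989, -0.104], [0.685, -0.001, -0.729]]
wrist_force: [-0.4, 1.2, -2.9]
width: 30.6
```

Request:
{"fn": "play_rows", "kwargs": {"targets": [0, 0, 0, 0, 0, 0, 0.5]}}

```text
time: 9.0
position: [578.2, -1.8, 171.1]
ee_rot: [[-0.717, -0.152, -0.68], [-0.11, 0.988, -0.104], [0.688, 0.0, -0.725]]
wrist_force: [-0.6, -0.7, -3.8]
width: 30.7
```

```bash
python3 - <<'E'
from h import *
fk_state()
for n in("scene","top"):
    f=arm.snapshot(n);np.savez(n+"3.npz",im=f[0],d=f[1])
    x=post_in_tool(n+"3.npz",n)
go(pseat-6*nn+4*dd,Rt)
a=np.load("scene3.npz")["im"][150:310,250:410];b=np.load("top3.npz")["im"][120:280,210:400]
cv2.imwrite("pics/g.png",np.hstack([cv2.resize(a,(380,380)),cv2.resize(b,(420,380))]))
E
```

```text
9.0 q [ 0.01  0.62  1.43 -0.1   1.85 -1.7 ] p [578.2  -1.8 171.1] rv x [-0.717 -0.11   0.688] z [-0.68  -0.104 -0.725] F [-0.6 -0.7 -3.8] T [ 0.08 -0.67  0.06] w 30.7
516 y0,by,z0,bz [-6.3800e-01 -9.0000e-03  1.1554e+01 -5.1000e-02] rms 0.8550223490670863 foot x [-142.52175619 -141.47576791 -140.01587675]
  return _methods._mean(a, axis=axis, dtype=dtype,
  ret = ret.dtype.type(ret / rcount)
Traceback (most recent call last):
  File "h.py", line 33, in post_in_tool
    print(len(Q),"y0,by,z0,bz",np.round(r.x,3),"rms",np.median(abs(r.fun)),"foot x",np.percentile(x,[.5,1,2]))
                                                                                    ~~~~~~~~~~~~~^^^^^^^^^^^^
IndexError: index -1 is out of bounds for axis 0 with size 0
```

```bash
python3 - <<'E'
from h import *
fk_state()
go(pseat-10*nn+4*dd,Rt)
a=np.load("scene3.npz")["im"][150:310,250:410];b=np.load("top3.npz")["im"][120:280,210:400]
cv2.imwrite("pics/g.png",np.hstack([cv2.resize(a,(380,380)),cv2.resize(b,(420,380))]))
f=np.load("scene3.npz");d=f["d"];P=world("scene",d,np.ones(d.shape,bool));s=arm.get_state()
Q=(P-s["position"])@s["ee_rot"]
k=(Q[:,0]<-12)&(Q[:,0]>-160)&(abs(Q[:,1])<24)&(Q[:,2]>-25)&(Q[:,2]<30);Q=Q[k]
for x in range(-160,-10,10):
    S=Q[(Q[:,0]>=x)&(Q[:,0]<x+10)]
    if len(S): print(x,len(S),np.round([S[:,2].min(),np.percentile(S[:,2],20),np.median(S[:,2]),S[:,1].min(),S[:,1].max()],1))
E
```

```text
9.1 q [ 0.01  0.61  1.43 -0.1   1.85 -1.7 ] p [578.7  -2.1 174.7] rv x [-0.721 -0.111  0.684] z [-0.676 -0.104 -0.73 ] F [-0.4 -0.1 -1.9] T [ 0.15 -0.71 -0.01] w 30.3
rows 2 turn [-0.0, 0.005, 0.005] shift [-0.714, -0.087, -0.7] tot [-0.     0.001  0.001] [-28.6  -3.5 -28. ]
-140 27 [  3.2   5.7   7.  -11.8  13.5]
-130 52 [  3.5   5.    7.3 -13.2  14. ]
-120 50 [  2.4   5.1   6.9 -12.4  13.7]
-110 53 [  2.2   4.3   6.5 -12.7  13.3]
-100 51 [  0.8   3.6   6.  -13.4  14.7]
-90 50 [  1.4   3.4   5.6 -12.9  14. ]
-80 52 [ -1.2   2.9   5.  -11.8  14.1]
-70 55 [ -0.3   3.3   5.6 -12.3  14.2]
-60 51 [  0.9   2.4   4.4 -12.3  14.3]
-50 36 [ -0.6   1.7   4.5 -12.3  14.1]
-40 8 [  1.3   1.6   3.3 -12.4  -1. ]
-20 4 [-1.8 -0.7  0.  -2.1  0.8]
```

View pics/g.png

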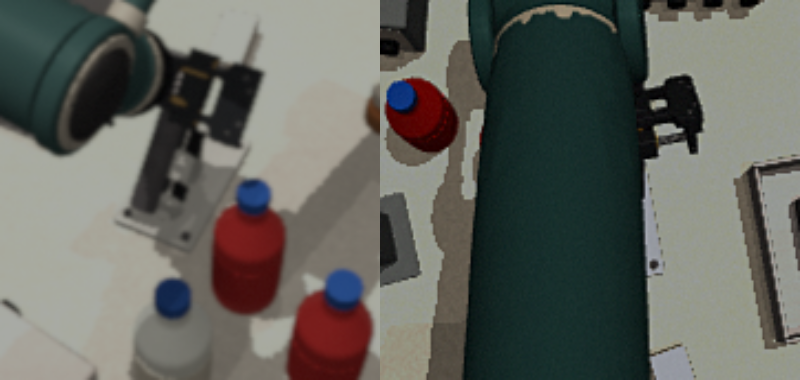

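Left half: the post hovers over the rest's saddles, foot at the low end (140,210), clear of the red bottle (250,240). Updating the hold slightly and descending.

```bash
cat >> h.py <<'E'
M=Ro.from_rotvec([0,.042,0]).as_matrix()
if abs((M@[1,0,-.042])[2])>1e-2: M=M.T
Rt=R45@M; pseat=foot-Rt@np.array([-134.5,.4,17.3])
E
python3 - <<'E'
from h import *
print(M@[1,0,-.042],pseat)
go(pseat-10*nn+3*dd,Rt,5)
go(pseat,Rt,3,(pseat-10*nn+3*dd,Rt))
E
```

```text
[1.00088161e+00 0.00000000e+00 2.46916439e-05] [544.07590254  -6.07283524 137.76451128]
rows 5 turn [0.003, -0.016, 0.002] shift [-0.298, -0.033, -0.278] tot [ 0.002 -0.01   0.001] [-29.8  -3.3 -27.8]
rows 3 turn [0.0, 0.0, 0.0] shift [-0.082, -0.013, -0.153] tot [0. 0. 0.] [-4.9 -0.8 -9.2]
```

Request:
{"fn": "play_rows", "kwargs": {"targets": [0.003, -0.016, 0.002, -0.298, -0.033, -0.278, 0.5, 0.003, -0.016, 0.002, -0.298, -0.033, -0.278, 0.5, 0.003, -0.016, 0.002, -0.298, -0.033, -0.278, 0.5, 0.003, -0.016, 0.002, -0.298, -0.033, -0.278, 0.5, 0.003, -0.016, 0.002, -0.298, -0.033, -0.278, 0.5, 0, 0, 0, 0, 0, 0, 0.5]}}

```text
time: 9.7
position: [547.3, -5.0, 147.4]
ee_rot: [[-0.726, -0.154, -0.67], [-0.114, 0.988, -0.104], [0.678, 0.001, -0.735]]
wrist_force: [0.1, 0.6, -1.3]
width: 30.7
```

Request:
{"fn": "play_rows", "kwargs": {"targets": [0, 0, 0, -0.035, -0.005, -0.075, 0.5, 0, 0, 0, -0.035, -0.005, -0.075, 0.5, 0, 0, 0, -0.035, -0.005, -0.075, 0.5, 0, 0, 0, 0, 0, 0, 0.5]}}

```text
time: 10.1
position: [546.8, -5.2, 143.4]
ee_rot: [[-0.727, -0.155, -0.669], [-0.115, 0.988, -0.104], [0.677, 0.001, -0.736]]
wrist_force: [0.1, 0.9, -2.4]
width: 30.6
```

Request:
{"fn": "play_rows", "kwargs": {"targets": [0, 0, 0, -0.06, -0.01, -0.1, 0.5, 0, 0, 0, -0.06, -0.01, -0.1, 0.5, 0, 0, 0, 0, 0, 0, 0.5]}}

```text
time: 10.4
position: [544.0, -5.6, 139.2]
ee_rot: [[-0.727, -0.155, -0.669], [-0.114, 0.988, -0.104], [0.677, 0.001, -0.736]]
wrist_force: [0.8, -0.1, -2.5]
width: 30.7
```

Request:
{"fn": "play_rows", "kwargs": {"targets": [0, 0, 0, -0.06, -0.01, -0.1, 0.5, 0, 0, 0, 0, 0, 0, 0.5]}}

```text
time: 10.6
position: [542.9, -5.8, 137.4]
ee_rot: [[-0.727, -0.155, -0.669], [-0.115, 0.988, -0.104], [0.677, 0.001, -0.736]]
wrist_force: [-0.1, -0.0, -3.3]
width: 30.8
```

Not yet touching; going on along the normal in small steps.

Request:
{"fn": "play_rows", "kwargs": {"targets": [0, 0, 0, -0.07, -0.01, -0.07, 0.5, 0, 0, 0, 0, 0, 0, 0.5]}}

```text
time: 10.8
position: [542.1, -6.1, 136.5]
ee_rot: [[-0.728, -0.155, -0.668], [-0.114, 0.988, -0.104], [0.676, 0.001, -0.737]]
wrist_force: [1.4, -0.1, -0.8]
width: 30.8
```

Request:
{"fn": "play_rows", "kwargs": {"targets": [0, 0, 0, -0.07, -0.01, -0.07, 0.5, 0, 0, 0, 0, 0, 0, 0.5]}}

```text
time: 11.0
position: [541.1, -6.4, 135.5]
ee_rot: [[-0.729, -0.155, -0.667], [-0.114, 0.988, -0.104], [0.675, 0.0, -0.738]]
wrist_force: [3.3, -1.2, 2.4]
width: 30.7
```

```bash
python3 - <<'E'
from h import *
s=fk_state();f=arm.snapshot("scene");np.savez("scene4.npz",im=f[0],d=f[1])
P=world("scene",f[1],np.ones(f[1].shape,bool));Q=P-foot;B=np.stack([dd,np.cross(nn,dd),nn],1);Q=Q@B
k=(Q[:,0]<150)&(Q[:,0]>-20)&(abs(Q[:,1])<16)&(Q[:,2]>-30)&(Q[:,2]<5);Q=Q[k]
for x in range(-20,150,10):
    S=Q[(Q[:,0]>=x)&(Q[:,0]<x+10)]
    if len(S): print(x,len(S),np.round([S[:,2].min(),np.percentile(S[:,2],10),np.median(S[:,2]),np.median(S[:,1])],1))
cv2.imwrite("pics/hh.png",cv2.resize(f[0][170:270,270:390],None,fx=6,fy=6,interpolation=cv2.INTER_CUBIC))
E
```

```text
11.0 q [ 0.    0.58  1.55 -0.1   1.74 -1.7 ] p [541.1  -6.4 135.5] rv x [-0.729 -0.114  0.675] z [-0.667 -0.104 -0.738] F [ 3.3 -1.2  2.4] T [-0.07 -0.82  0.1 ] w 30.7
-10 61 [-15.8 -15.  -12.5   0.1]
0 32 [-18.8 -18.2 -14.6   4.2]
10 49 [-19.5 -17.7 -14.    3.9]
20 49 [-17.1 -16.  -13.5   3.1]
30 47 [-18.  -16.1 -13.3   3.2]
40 48 [-19.  -15.6 -12.3   3.9]
50 46 [-16.2 -14.7 -12.2   3. ]
60 48 [-15.1 -14.1 -11.7   4.1]
70 50 [-15.  -13.3 -10.    4.6]
80 49 [-15.6 -14.4 -10.9   2.9]
90 34 [-14.  -12.8 -10.3  -0.3]
100 10 [-13.3 -13.1 -10.5  -5.2]
120 4 [-13.9 -13.5 -12.6   0.4]
130 5 [-15.  -14.8 -12.7   1.3]
140 3 [-13.7 -13.5 -12.9   0.8]
```

View pics/hh.png

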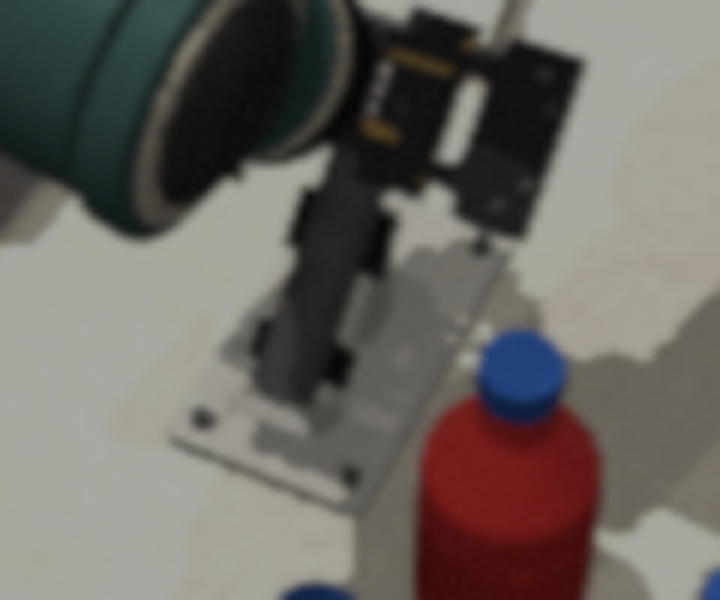

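The post (crop 330,250) lies in both saddles, upper saddle touching, foot about 3 mm high (2° pitch). Levelling it, then letting go.

Request:
{"fn": "play_rows", "kwargs": {"targets": [-0.04, 0.25, 0, 0.05, 0.01, 0.05, 0.5, 0, 0, 0, 0, 0, 0, 0.5, 0, 0, 0, 0, 0, 0, 0.2, 0, 0, 0, 0, 0, 0, 0.0, 0, 0, 0, 0, 0, 0, -0.14, 0, 0, 0, 0, 0, 0, -0.14, 0, 0, 0, 0, 0, 0, -0.14, 0, 0, 0, 0, 0, 0, -0.14]}}

```text
time: 11.85
position: [541.1, -5.9, 135.8]
ee_rot: [[-0.706, -0.155, -0.691], [-0.111, 0.988, -0.107], [0.699, 0.001, -0.715]]
wrist_force: [0.6, 0.4, -0.5]
width: 50.0
```

```bash
cat >> h.py <<'E'
def axis_in_rest(f):
    P=world("scene",f[1],np.ones(f[1].shape,bool));B=np.stack([dd,np.cross(nn,dd),nn],1);Q=(P-foot)@B
    k=(Q[:,0]<155)&(Q[:,0]>-20)&(abs(Q[:,1])<16)&(Q[:,2]>-30)&(Q[:,2]<5);Q=Q[k]
    for x in range(-20,160,20):
        S=Q[(Q[:,0]>=x)&(Q[:,0]<x+20)]
        if len(S): print(x,len(S),np.round([np.percentile(S[:,2],10),np.median(S[:,2]),S[:,1].min(),S[:,1].max()],1))
E
python3 - <<'E'
from h import *
s=fk_state();axis_in_rest(arm.snapshot("scene"))
z=s["ee_rot"][:,2];go(s["position"]-90*z,s["ee_rot"])
E
```

```text
11.85 q [ 0.01  0.6   1.54 -0.11  1.77 -1.7 ] p [541.1  -5.9 135.8] rv x [-0.706 -0.111  0.699] z [-0.691 -0.107 -0.715] F [ 0.6  0.4 -0.5] T [ 0.09 -0.48  0.02] w 50.0
-20 54 [-14.5 -12.8 -15.7  15.6]
0 92 [-13.4 -11.5 -14.1  15.8]
20 96 [-14.3 -11.4 -14.1  15.8]
40 93 [-13.5 -10.6 -13.6  13.3]
60 98 [-13.7 -10.6 -13.5  15.8]
80 90 [-13.7 -10.7 -13.3  13.3]
100 21 [-14.  -12.2  -6.7  11.2]
120 45 [-15.  -13.    0.6  12.7]
140 4 [-13.9 -11.    1.4  11.4]
rows 4 turn [0.0, 0.0, 0.0] shift [0.776, 0.121, 0.804] tot [0. 0. 0.] [62.1  9.7 64.3]
```

Post rests on the rest's line within about 1 mm. Backing off and swinging round for the axial collar grasp.

```bash
cat >> h.py <<'E'
Rg=np.stack([nn,np.cross(nn,dd),-dd],1)
E
python3 - <<'E'
from h import *
s=arm.get_state();z=s["ee_rot"][:,2];p1=s["position"]-90*z;R1=s["ee_rot"]
Rd=np.stack([-ex,np.cross(nn,dd),-ez],1);p2=np.array([545,-5,290])
go(p2,Rd,7,(p1,R1));go(foot+211*dd,Rg,7,(p2,Rd));print(foot+131*dd)
E
```

```text
rows 7 turn [0.14, -0.91, -0.002] shift [-0.417, -0.062, 0.642] tot [ 0.118 -0.765 -0.002] [-58.4  -8.7  89.8]
rows 7 turn [0.143, -0.924, 0.0] shift [-0.444, -0.072, -0.763] tot [ 0.12  -0.776  0.   ] [ -62.1  -10.1 -106.8]
[538.75313121  -6.49207904 126.63098834]
```

Request:
{"fn": "play_rows", "kwargs": {"targets": [0, 0, 0, 0.5, 0.08, 0.52, -0.14, 0, 0, 0, 0.85, 0.13, 0.88, -0.14, 0, 0, 0, 0.85, 0.13, 0.88, -0.14, 0, 0, 0, 0.85, 0.13, 0.88, -0.14, 0.14, -0.91, 0, -0.417, -0.062, 0.642, -0.14, 0.14, -0.91, 0, -0.417, -0.062, 0.642, -0.14, 0.14, -0.91, 0, -0.417, -0.062, 0.642, -0.14, 0.14, -0.91, 0, -0.417, -0.062, 0.642, -0.14, 0.14, -0.91, 0, -0.417, -0.062, 0.642, -0.14, 0.14, -0.91, 0, -0.417, -0.062, 0.642, -0.14]}}

```text
time: 12.9
position: [552.1, -4.0, 277.3]
ee_rot: [[-0.983, -0.155, -0.104], [-0.154, 0.988, -0.017], [0.105, -0.001, -0.994]]
wrist_force: [-0.2, -0.5, 0.4]
width: 50.5
```

Request:
{"fn": "play_rows", "kwargs": {"targets": [0.14, -0.91, 0, -0.417, -0.062, 0.642, -0.14, 0.143, -0.924, 0, -0.444, -0.072, -0.5, -0.14, 0.143, -0.924, 0, -0.444, -0.072, -0.5, -0.14, 0.143, -0.924, 0, -0.444, -0.072, -0.5, -0.14, 0.143, -0.924, 0, -0.444, -0.072, -0.5, -0.14, 0.143, -0.924, 0, -0.444, -0.072, -0.5, -0.14, 0.143, -0.924, 0, -0.444, -0.072, -0.5, -0.14, 0.143, -0.924, 0, -0.444, -0.072, -0.5, -0.14, 0, 0, 0, 0, 0, 0, -0.14]}}

```text
time: 13.8
position: [478.2, -12.9, 214.2]
ee_rot: [[-0.718, -0.155, 0.679], [-0.109, 0.988, 0.111], [-0.688, 0.006, -0.726]]
wrist_force: [-1.5, 0.8, -0.9]
width: 50.3
```

```bash
python3 - <<'E'
from h import *
s=fk_state();f=arm.snapshot("scene");axis_in_rest(f)
go(foot+211*dd,Rg)
go(foot+131*dd,Rg,None,(foot+211*dd,Rg))
cv2.imwrite("pics/i.png",cv2.resize(f[0][120:280,240:420],None,fx=4,fy=3.7,interpolation=cv2.INTER_CUBIC))
E
```

```text
13.8 q [-0.28 -0.51  2.53  0.66  0.51 -2.49] p [478.2 -12.9 214.2] rv x [-0.718 -0.109 -0.688] z [ 0.679  0.111 -0.726] F [-1.5  0.8 -0.9] T [0.08 0.28 0.02] w 50.3
-20 54 [-14.6 -12.6 -15.7  15.7]
0 92 [-13.5 -10.4 -13.7  15.9]
20 93 [-13.9 -11.1 -13.2  15.1]
40 95 [-13.1 -10.5 -13.5  13.2]
60 92 [-13.7 -10.5 -12.9  13.7]
80 98 [-13.9 -10.4 -13.6  14. ]
100 96 [-14.  -10.7 -15.7  14.5]
120 110 [-15.  -12.1 -15.8  15.7]
140 55 [-16.  -11.5 -14.8  15.8]
rows 2 turn [0.001, -0.104, -0.007] shift [0.049, -0.033, -0.866] tot [ 0.    -0.025 -0.002] [  2.   -1.3 -34.6]
rows 3 turn [0.0, 0.0, 0.0] shift [0.932, 0.144, -0.943] tot [0. 0. 0.] [ 55.9   8.7 -56.6]
```

View pics/i.png

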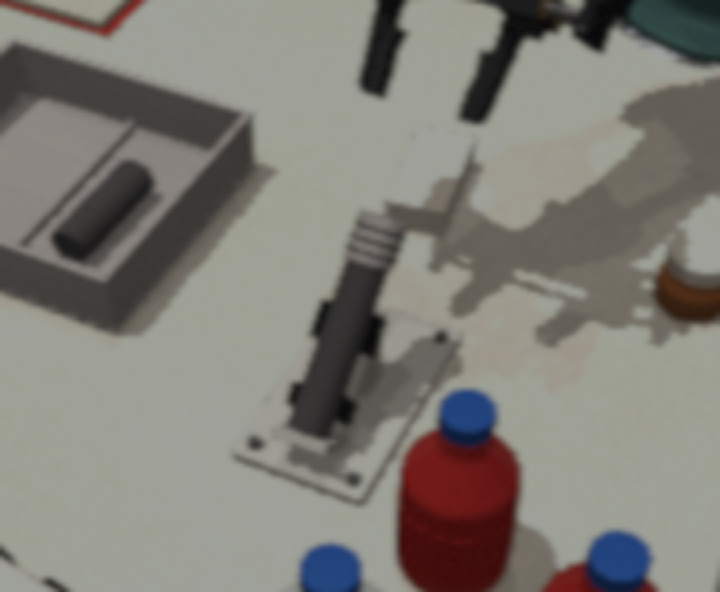

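The post lies seated, collar up at crop (375,240), foot at the stop (315,425); the open fingers are above. Approaching along its axis.

Request:
{"fn": "play_rows", "kwargs": {"targets": [0, -0.05, 0, 0.4, 0.03, -0.75, -0.14, 0, -0.05, 0, 0.4, 0.03, -0.75, -0.14, 0, -0.05, 0, 0.4, 0.02, -0.75, -0.14, 0, -0.05, 0, 0.4, 0.02, -0.7, -0.14, 0, 0, 0, 0, 0, 0, -0.14]}}

```text
time: 14.35
position: [515.7, 3.2, 175.2]
ee_rot: [[-0.711, -0.14, 0.689], [-0.11, 0.99, 0.087], [-0.694, -0.014, -0.72]]
wrist_force: [0.3, -0.6, 0.4]
width: 50.2
```

```bash
python3 - <<'E'
from h import *
s=fk_state();
go(foot+131*dd,Rg)
print("post_top in tool",(foot+150*dd-s["position"])@s["ee_rot"])
E
```

```text
14.35 q [-0.17 -0.35  2.52  0.76  0.3  -2.55] p [515.7   3.2 175.2] rv x [-0.711 -0.11  -0.694] z [ 0.689  0.087 -0.72 ] F [ 0.3 -0.6  0.4] T [ 0.05  0.15 -0.  ] w 50.2
rows 3 turn [0.046, -0.044, 0.037] shift [0.384, -0.161, -0.809] tot [ 0.017 -0.016  0.013] [ 23.   -9.7 -48.5]
post_top in tool [ 18.7018867  -12.47334716  30.95933885]
```

Joint 6 has reached its limit (-2.55), so the pose was not met. I'll back off, go upright, turn the wrist half round (same grasp, other branch) and come again.

Request:
{"fn": "play_rows", "kwargs": {"targets": [0, 0, 0, -0.5, 0, 0.9, -0.14, 0, 0, 0, -0.4, 0, 1, -0.14, -0.14, 0.92, 0, 0.3, -0.05, 1, -0.14, -0.14, 0.92, 0, 0.4, -0.05, 0.8, -0.14, -0.14, 0.92, 0, 0.4, -0.05, 0.7, -0.14, -0.14, 0.92, 0, 0.4, -0.05, 0.6, -0.14, -0.14, 0.92, 0, 0.4, -0.05, 0.5, -0.14, -0.14, 0.92, 0, 0.4, -0.05, 0.5, -0.14, -0.14, 0.92, 0, 0.4, -0.05, 0.5, -0.14, 0, 0, 0, 0, 0, 0, -0.14]}}

```text
time: 15.35
position: [553.9, -4.5, 304.2]
ee_rot: [[-0.989, -0.15, 0.005], [-0.15, 0.988, -0.019], [-0.002, -0.02, -1.0]]
wrist_force: [0.7, 0.0, 0.5]
width: 50.3
```

Request:
{"fn": "play_rows", "kwargs": {"targets": [0, 0, -0.97, 0, 0, 0, -0.14, 0, 0, -0.97, 0, 0, 0, -0.14, 0, 0, -0.97, 0, 0, 0, -0.14, 0, 0, -0.97, 0, 0, 0, -0.14, 0, 0, -0.97, 0, 0, 0, -0.14, 0, 0, -0.97, 0, 0, 0, -0.14, 0, 0, -0.97, 0, 0, 0, -0.14, 0, 0, -0.97, 0, 0, 0, -0.14, 0, 0, -0.97, 0, 0, 0, -0.14, 0, 0, -0.97, 0, 0, 0, -0.14]}}

```text
time: 16.35
position: [548.6, -4.5, 302.6]
ee_rot: [[-0.525, 0.851, -0.011], [0.851, 0.524, -0.011], [-0.003, -0.015, -1.0]]
wrist_force: [0.3, -0.4, 0.1]
width: 50.1
```

Request:
{"fn": "play_rows", "kwargs": {"targets": [0, 0, -0.97, 0, 0, 0, -0.14, 0, 0, -0.97, 0, 0, 0, -0.14, 0, 0, -0.97, 0, 0, 0, -0.14, 0, 0, -0.97, 0, 0, 0, -0.14, 0, 0, -0.97, 0, 0, 0, -0.14, 0, 0, -0.97, 0, 0, 0, -0.14, 0, 0, -0.97, 0, 0, 0, -0.14, 0, 0, -0.97, 0, 0, 0, -0.14, 0, 0, -0.97, 0, 0, 0, -0.14, 0, 0, -0.97, 0, 0, 0, -0.14]}}

```text
time: 17.35
position: [548.6, -4.5, 302.6]
ee_rot: [[0.574, 0.819, -0.01], [0.819, -0.574, 0.007], [-0.001, -0.012, -1.0]]
wrist_force: [-0.1, -0.1, -0.3]
width: 50.7
```

```bash
cat >> h.py <<'E'
Rg2=np.stack([-nn,-np.cross(nn,dd),-dd],1)
Rd2=np.stack([ex,-np.cross(nn,dd),-ez],1)
E
python3 - <<'E'
from h import *
s=fk_state();p2=np.array([530,-8,260])
go(p2,Rd2);go(foot+176*dd,Rg2,None,(p2,Rd2))
E
```

```text
17.35 q [-0.06  0.    1.81  0.01  1.34  0.55] p [548.6  -4.5 302.6] rv x [ 0.574  0.819 -0.001] z [-0.01   0.007 -1.   ] F [-0.1 -0.1 -0.3] T [-0.04  0.   -0.06] w 50.7
rows 7 turn [-0.012, -0.008, -0.959] shift [-0.133, -0.025, -0.305] tot [-0.01  -0.007 -0.805] [-18.6  -3.5 -42.6]
rows 7 turn [0.143, -0.924, 0.0] shift [-0.162, -0.024, -0.725] tot [ 0.12  -0.776  0.   ] [ -22.7   -3.4 -101.5]
```

Request:
{"fn": "play_rows", "kwargs": {"targets": [0, 0, -0.959, -0.133, -0.025, -0.305, -0.14, 0, 0, -0.959, -0.133, -0.025, -0.305, -0.14, 0, 0, -0.959, -0.133, -0.025, -0.305, -0.14, 0, 0, -0.959, -0.133, -0.025, -0.305, -0.14, 0, 0, -0.959, -0.133, -0.025, -0.305, -0.14, 0, 0, -0.959, -0.133, -0.025, -0.305, -0.14, 0, 0, -0.959, -0.133, -0.025, -0.305, -0.14, 0, 0, 0, 0, 0, 0, -0.14]}}

```text
time: 18.15
position: [529.2, -7.9, 258.8]
ee_rot: [[0.987, 0.158, -0.002], [0.158, -0.987, 0.014], [0.0, -0.014, -1.0]]
wrist_force: [-0.7, 0.1, 1.0]
width: 50.2
```

Request:
{"fn": "play_rows", "kwargs": {"targets": [0.143, -0.924, 0, -0.5, -0.05, -0.3, -0.14, 0.143, -0.924, 0, -0.5, -0.05, -0.4, -0.14, 0.143, -0.924, 0, -0.3, -0.03, -0.6, -0.14, 0.143, -0.924, 0, -0.1, -0.02, -0.7, -0.14, 0.143, -0.924, 0, 0, -0.02, -0.8, -0.14, 0.143, -0.924, 0, 0.1, 0, -0.9, -0.14, 0.143, -0.924, 0, 0.16, 0, -0.9, -0.14, 0, 0, 0, 0, 0, 0, -0.14]}}

```text
time: 18.95
position: [504.2, -5.2, 174.3]
ee_rot: [[0.739, 0.181, 0.649], [0.123, -0.983, 0.134], [0.662, -0.019, -0.749]]
wrist_force: [-1.2, 0.3, -0.8]
width: 50.2
```

```bash
python3 - <<'E'
from h import *
s=fk_state()
print("post_top in tool",(foot+150*dd-s["position"])@s["ee_rot"])
go(foot+176*dd,Rg2);go(foot+131*dd,Rg2)
E
```

```text
18.95 q [-0.25 -0.35  2.51  0.78  0.43  0.52] p [504.2  -5.2 174.3] rv x [0.739 0.123 0.662] z [ 0.649  0.134 -0.749] F [-1.2  0.3 -0.8] T [-0.03  0.26  0.04] w 50.2
post_top in tool [-7.29858288  7.75021487 39.00260293]
rows 1 turn [-0.067, -0.532, -0.241] shift [0.157, -0.306, -0.791] tot [-0.008 -0.064 -0.029] [  3.1  -6.1 -15.8]
rows 3 turn [-0.022, -0.177, -0.08] shift [0.576, -0.021, -0.794] tot [-0.008 -0.064 -0.029] [ 34.6  -1.3 -47.6]
```

Request:
{"fn": "play_rows", "kwargs": {"targets": [-0.03, -0.25, -0.12, 0.1, -0.15, -0.3, -0.14, -0.03, -0.25, -0.12, 0.1, -0.15, -0.3, -0.14, 0, 0, 0, 0, 0, 0, -0.14]}}

```text
time: 19.25
position: [511.4, -11.4, 165.7]
ee_rot: [[0.699, 0.154, 0.698], [0.109, -0.988, 0.109], [0.707, 0.0, -0.708]]
wrist_force: [-0.2, 0.1, -0.3]
width: 50.1
```

```bash
python3 - <<'E'
from h import *
s=fk_state()
print("post_top in tool",(foot+150*dd-s["position"])@s["ee_rot"])
go(foot+131*dd,Rg2)
E
```

```text
19.25 q [-0.25 -0.33  2.54  1.    0.34  0.31] p [511.4 -11.4 165.7] rv x [0.699 0.109 0.707] z [ 0.698  0.109 -0.708] F [-0.2  0.1 -0.3] T [-0.05  0.34 -0.08] w 50.1
post_top in tool [-7.95574418 -0.63380094 28.33745723]
rows 2 turn [0.001, -0.003, -0.005] shift [0.685, 0.122, -0.978] tot [ 0.    -0.001 -0.001] [ 27.4   4.9 -39.1]
```

Request:
{"fn": "play_rows", "kwargs": {"targets": [0, 0, 0, -0.28, -0.04, -0.28, -0.14, 0, 0, 0, 0.33, 0.058, -0.335, -0.14, 0, 0, 0, 0.33, 0.058, -0.335, -0.14, 0, 0, 0, 0.33, 0.058, -0.335, -0.14, 0, 0, 0, 0.33, 0.058, -0.335, -0.14, 0, 0, 0, 0.33, 0.058, -0.335, -0.14, 0, 0, 0, 0, 0, 0, -0.14]}}

```text
time: 19.95
position: [540.4, -6.0, 127.5]
ee_rot: [[0.698, 0.155, 0.699], [0.109, -0.988, 0.11], [0.708, -0.0, -0.706]]
wrist_force: [0.7, -0.6, 0.7]
width: 50.3
```

```bash
python3 - <<'E'
from h import *
s=fk_state()
print("post_top in tool",(foot+150*dd-s["position"])@s["ee_rot"])
go(foot+131*dd,Rg2)
E
```

```text
19.95 q [-0.21 -0.17  2.52  1.41  0.26 -0.1 ] p [540.4  -6.  127.5] rv x [0.698 0.109 0.708] z [ 0.699  0.11  -0.706] F [ 0.7 -0.6  0.7] T [-0.03  0.28  0.02] w 50.3
post_top in tool [ -1.84217895   0.17401568 -19.57231708]
rows 1 turn [-0.005, 0.007, -0.018] shift [-0.083, -0.024, -0.046] tot [-0.001  0.001 -0.002] [-1.7 -0.5 -0.9]
```

Request:
{"fn": "play_rows", "kwargs": {"targets": [0, 0, 0, -0.04, -0.01, -0.03, 0.5, 0, 0, 0, 0, 0, 0, 0.5, 0, 0, 0, 0, 0, 0, 0.5, 0, 0, 0, 0, 0, 0, 0.5, 0, 0, 0, 0, 0, 0, 0.5, 0, 0, 0, 0.3, 0.05, 0.3, 0.5, 0, 0, 0, 0.5, 0.08, 0.5, 0.5, 0, 0, 0, 0.6, 0.09, 0.7, 0.5, 0, 0, 0, 0.5, 0.09, 0.8, 0.5, 0, 0, 0, 0, 0, 0.8, 0.5], "newtons": 60}}

```text
time: 20.95
position: [575.4, -0.0, 186.8]
ee_rot: [[0.701, 0.154, 0.696], [0.109, -0.988, 0.11], [0.705, -0.001, -0.709]]
wrist_force: [0.4, 0.5, -2.7]
width: 30.6
```

```bash
python3 - <<'E'
from h import *
s=fk_state()
f=arm.snapshot("scene")
P=world("scene",f[1],np.ones(f[1].shape,bool));Q=(P-s["position"])@s["ee_rot"]
k=(Q[:,2]>16)&(Q[:,2]<150)&(abs(Q[:,0])<25)&(abs(Q[:,1])<22);Q=Q[k]
for z in range(15,150,10):
    S=Q[(Q[:,2]>=z)&(Q[:,2]<z+10)]
    if len(S):print(z,len(S),np.round([S[:,0].min(),np.median(S[:,0]),S[:,0].max(),S[:,1].min(),S[:,1].max()],1))
go([575,0,290],Rd2)
E
```

```text
20.95 q [-0.17 -0.21  2.41  0.9   0.3   0.46] p [575.4  -0.  186.8] rv x [0.701 0.109 0.705] z [ 0.696  0.11  -0.709] F [ 0.4  0.5 -2.7] T [-0.03  0.67  0.02] w 30.6
15 48 [ -2.3   8.2  13.5 -13.9  12.7]
25 57 [ -4.2   7.5  12.2 -14.1  12.9]
35 51 [ -3.3   6.8  10.6 -13.2  13.7]
45 55 [ -9.7   5.8  11.  -13.2  12.9]
55 52 [ -7.5   4.4   9.3 -13.6  13.8]
65 55 [ -9.1   3.2   8.2 -12.9  12.7]
75 51 [-13.8   2.6   7.  -13.   13.7]
85 53 [-11.4   1.1   5.2 -12.6  12.6]
95 51 [-14.9   0.    6.  -13.6  15.2]
105 53 [-14.5  -1.1   4.3 -13.5  13.4]
115 49 [-12.9  -1.6   3.3 -12.7  13.9]
125 35 [-13.6  -2.    0.8 -12.9  12.6]
rows 7 turn [-0.143, 0.926, -0.001] shift [-0.013, 0.003, 0.713] tot [-0.12   0.778 -0.001] [-1.8  0.4 99.8]
```

Held at the collar, but it drooped 5.6° about the jaw axis (foot in tool = (-13,0,132)). I'll turn so that the post, not the tool, is vertical.

```bash
cat >> h.py <<'E'
yc=np.radians(13);cx=np.array([np.cos(yc),np.sin(yc),0]);cy=np.array([-np.sin(yc),np.cos(yc),0])
def Rcase(t): return np.stack([cx,-cy,-ez],1)@Ro.from_rotvec([0,t,0]).as_matrix()
def post_dir(npz=None,cam="scene"):
    s=arm.get_state();f=arm.snapshot(cam)
    P=world(cam,f[1],np.ones(f[1].shape,bool));Q=(P-s["position"])@s["ee_rot"]
    Q=Q[(Q[:,2]>30)&(Q[:,2]<150)&(abs(Q[:,0])<32)&(abs(Q[:,1])<24)];z=Q[:,2]
    from scipy.optimize import least_squares
    r=least_squares(lambda p:np.hypot(Q[:,0]-p[0]-p[1]*z,Q[:,1]-p[2]-p[3]*z)-14,[0,0,0,0],loss="soft_l1",f_scale=2)
    print("x0,bx,y0,by",np.round(r.x,3),len(Q),"med",np.median(abs(r.fun)),"foot z",np.percentile(z,[98,99.5]));return f,r.x
E
python3 - <<'E'
from h import *
s=arm.get_state();print(Rcase(.098)@[-.098,0,1])
pA=[560,20,315];go(pA,Rcase(.098),7);go([543,303,315],Rcase(.098),None,(pA,Rcase(.098)))
E
```

```text
[ 3.05396286e-04  7.05062882e-05 -1.00479048e+00]
rows 7 turn [-0.155, 0.805, 0.083] shift [-0.12, 0.146, 0.891] tot [-0.13   0.677  0.07 ] [-16.8  20.4 124.8]
rows 15 turn [0.0, 0.0, 0.0] shift [-0.057, 0.943, 0.0] tot [0. 0. 0.] [-17 283   0]
```

Request:
{"fn": "play_rows", "kwargs": {"targets": [-0.155, 0.805, 0.083, -0.12, 0.146, 0.891, 0.5, -0.155, 0.805, 0.083, -0.12, 0.146, 0.891, 0.5, -0.155, 0.805, 0.083, -0.12, 0.146, 0.891, 0.5, -0.155, 0.805, 0.083, -0.12, 0.146, 0.891, 0.5, -0.155, 0.805, 0.083, -0.12, 0.146, 0.891, 0.5, -0.155, 0.805, 0.083, -0.12, 0.146, 0.891, 0.5, -0.155, 0.805, 0.083, -0.12, 0.146, 0.891, 0.5, 0, 0, 0, 0, 0.3, 0, 0.5, 0, 0, 0, 0, 0.6, 0, 0.5]}}

```text
time: 21.9
position: [562.0, 42.7, 299.3]
ee_rot: [[0.961, 0.224, 0.16], [0.218, -0.974, 0.054], [0.168, -0.017, -0.986]]
wrist_force: [-0.2, -0.2, -3.9]
width: 30.7
```

Request:
{"fn": "play_rows", "kwargs": {"targets": [0, 0, 0, -0.07, 0.94, 0, 0.5, 0, 0, 0, -0.07, 0.94, 0, 0.5, 0, 0, 0, -0.07, 0.94, 0, 0.5, 0, 0, 0, -0.07, 0.94, 0, 0.5, 0, 0, 0, -0.07, 0.94, 0, 0.5, 0, 0, 0, -0.07, 0.94, 0, 0.5, 0, 0, 0, -0.07, 0.94, 0, 0.5, 0, 0, 0, -0.07, 0.9, 0, 0.5, 0, 0, 0, -0.07, 0.5, 0, 0.5, 0, 0, 0, 0, 0, 0, 0.5]}}

```text
time: 22.9
position: [547.7, 202.8, 298.9]
ee_rot: [[0.961, 0.227, 0.157], [0.221, -0.974, 0.054], [0.166, -0.017, -0.986]]
wrist_force: [-0.6, 0.0, -1.9]
width: 30.6
```

```bash
python3 - <<'E'
from h import *
s=fk_state();f,x=post_dir()
d=np.array([x[1],x[3],1]);d/=np.linalg.norm(d);print("post dir world",s["ee_rot"]@d,"foot",s["position"]+s["ee_rot"]@(np.array([x[0],x[2],0])+132*d))
go([543,303,315],Rcase(-x[1]))
E
```

```text
22.9 q [ 0.31 -0.04  1.86  0.    1.15  1.65] p [547.7 202.8 298.9] rv x [0.961 0.221 0.166] z [ 0.157  0.054 -0.986] F [-0.6  0.  -1.9] T [-0.07  0.13  0.01] w 30.6
x0,bx,y0,by [-0.253 -0.093  0.16   0.008] 533 med 0.503968815666445 foot z [129.45401884 131.96458142]
post dir world [ 0.06973704  0.02537921 -0.99724252] foot [556.72589285 205.98526568 167.18985122]
rows 6 turn [-0.045, 0.095, -0.001] shift [-0.044, 0.841, 0.13] tot [-0.032  0.068 -0.001] [ -5.2 101.   15.6]
```

Request:
{"fn": "play_rows", "kwargs": {"targets": [-0.054, 0.114, 0, -0.05, 0, 0.4, 0.5, -0.054, 0.114, 0, -0.05, 0.5, 0.38, 0.5, -0.054, 0.114, 0, -0.05, 0.9, 0, 0.5, -0.054, 0.114, 0, -0.05, 0.95, 0, 0.5, -0.054, 0.114, 0, -0.05, 0.95, 0, 0.5, 0, 0, 0, 0, 0.95, 0, 0.5, 0, 0, 0, 0, 0.8, 0, 0.5, 0, 0, 0, 0, 0, 0, 0.5, 0, 0, 0, 0, 0, 0, 0.5]}}

```text
time: 23.85
position: [544.6, 302.8, 316.5]
ee_rot: [[0.97, 0.225, 0.092], [0.224, -0.974, 0.021], [0.094, 0.001, -0.996]]
wrist_force: [-0.7, -0.5, -2.0]
width: 30.5
```

```bash
python3 - <<'E'
from h import *
s=fk_state();f,x=post_dir();np.savez("scene5.npz",im=f[0],d=f[1])
d=np.array([x[1],x[3],1]);d/=np.linalg.norm(d);print("post dir world",s["ee_rot"]@d,"foot",s["position"]+s["ee_rot"]@(np.array([x[0],x[2],0])+132*d))
go([543,303,315],Rcase(-x[1]))
# case rim and lid as seen in scene now
P=world("scene",f[1],np.ones(f[1].shape,bool))
k=(P[:,0]>500)&(P[:,0]<600)&(P[:,1]>255)&(P[:,1]<355)&(P[:,2]>154)&(P[:,2]<165);print(cv2.minAreaRect(np.ascontiguousarray(P[k][:,:2].astype(np.float32))))
cv2.imwrite("pics/j.png",cv2.resize(f[0][150:330,380:520],None,fx=3.3,fy=3.3,interpolation=cv2.INTER_CUBIC))
E
```

```text
23.85 q [ 0.48  0.08  1.71 -0.03  1.27  1.83] p [544.6 302.8 316.5] rv x [0.97  0.224 0.094] z [ 0.092  0.021 -0.996] F [-0.7 -0.5 -2. ] T [0.05 0.08 0.01] w 30.5
x0,bx,y0,by [-1.513 -0.071  0.283  0.003] 627 med 0.6505214371937118 foot z [145.83268908 148.32546914]
post dir world [ 0.02385263  0.00143809 -0.99971445] foot [546.32594044 302.36544141 184.36857773]
rows 1 turn [-0.038, 0.192, 0.008] shift [-0.081, 0.032, -0.077] tot [-0.005  0.023  0.001] [-1.6  0.6 -1.5]
((547.1847534179688, 303.9189147949219), (65.35572814941406, 56.08656692504883), 13.770137786865234)
```

View pics/j.png

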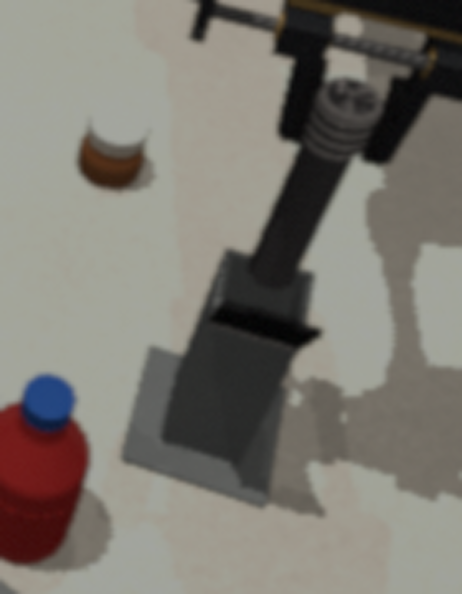

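The post stands upright over the mouth (crop foot 275,275; mouth about 265,285), lid open behind it at (265,325). Lowering.

Request:
{"fn": "play_rows", "kwargs": {"targets": [-0.02, 0.1, 0, -0.08, 0.02, -0.4, 0.5, 0, 0, 0, 0, 0, -0.5, 0.5, 0, 0, 0, 0, 0, -0.5, 0.5, 0, 0, 0, 0, 0, -0.5, 0.5, 0, 0, 0, 0, 0, -0.5, 0.5, 0, 0, 0, 0, 0, -0.5, 0.5, 0, 0, 0, 0, 0, 0, 0.5]}}

```text
time: 24.6
position: [541.9, 302.6, 256.0]
ee_rot: [[0.972, 0.224, 0.077], [0.223, -0.975, 0.017], [0.079, 0.001, -0.997]]
wrist_force: [-0.6, -0.0, -3.2]
width: 30.4
```

Request:
{"fn": "play_rows", "kwargs": {"targets": [0, 0, 0, 0, 0, -0.5, 0.5, 0, 0, 0, 0, 0, -0.5, 0.5, 0, 0, 0, 0, 0, -0.5, 0.5, 0, 0, 0, 0, 0, -0.5, 0.5, 0, 0, 0, 0, 0, -0.5, 0.5, 0, 0, 0, 0, 0, -0.5, 0.5, 0, 0, 0, 0, 0, 0, 0.5]}}

```text
time: 25.3
position: [541.8, 302.6, 196.1]
ee_rot: [[0.972, 0.224, 0.077], [0.223, -0.975, 0.017], [0.079, 0.001, -0.997]]
wrist_force: [-0.6, -0.1, -2.7]
width: 30.8
```

Request:
{"fn": "play_rows", "kwargs": {"targets": [0, 0, 0, 0.05, 0, -0.3, 0.5, 0, 0, 0, 0, 0, -0.3, 0.5, 0, 0, 0, 0, 0, 0, 0.5, 0, 0, 0, 0, 0, 0, -0.14, 0, 0, 0, 0, 0, 0, -0.14, 0, 0, 0, 0, 0, 0, -0.14, 0, 0, 0, 0, 0, 0, -0.14, 0, 0, 0, 0, 0, 0, -0.14]}}

```text
time: 26.1
position: [544.3, 303.3, 187.1]
ee_rot: [[0.971, 0.224, 0.081], [0.223, -0.975, 0.019], [0.083, -0.0, -0.997]]
wrist_force: [-0.2, -0.2, 0.5]
width: 50.5
```

Request:
{"fn": "play_rows", "kwargs": {"targets": [0, 0, 0, 0, 0, 0.5, -0.14, 0, 0, 0, 0, 0, 0.8, -0.14, 0, 0, 0, 0, 0, 0.8, -0.14, 0, 0, 0, 0, 0, 0.8, -0.14, 0, 0, 0, 0, 0, 0.8, -0.14, 0, 0, 0, 0, 0, 0.8, -0.14, 0, 0, 0, 0, 0, 0.5, -0.14, 0, 0, 0, 0, 0, 0, -0.14]}}

```text
time: 26.9
position: [545.0, 303.7, 289.3]
ee_rot: [[0.971, 0.224, 0.084], [0.223, -0.975, 0.021], [0.086, -0.001, -0.996]]
wrist_force: [-0.5, -0.6, 0.4]
width: 50.4
```

```bash
python3 - <<'E'
from h import *
s=fk_state()
for n in("scene","top"):
    f=arm.snapshot(n);P=world(n,f[1],np.ones(f[1].shape,bool));Q=P-[543.5,303,0];C=np.stack([cx,cy,ez],1);Q=Q@C
    k=(abs(Q[:,0])<19)&(abs(Q[:,1])<19)&(Q[:,2]<200);q=Q[k];print(n,len(q),np.round(np.percentile(q[:,2],[5,25,50,75,95,99])) if len(q) else "")
    k=(abs(Q[:,1])<24)&(Q[:,2]>170)&(Q[:,2]<226)&(Q[:,0]>15)&(Q[:,0]<80);q=Q[k];
    if len(q)>20: print("lid fit x=a+b z",np.polyfit(q[:,2]-162.5,q[:,0],1),"top",np.percentile(q[:,2],99),len(q))
    if n=="scene": cv2.imwrite("pics/k.png",cv2.resize(f[0][200:310,390:500],None,fx=5,fy=5,interpolation=cv2.INTER_CUBIC))
E
```

```text
26.9 q [ 0.48  0.1   1.73 -0.02  1.23  1.83] p [545.  303.7 289.3] rv x [0.971 0.223 0.086] z [ 0.084  0.021 -0.996] F [-0.5 -0.6  0.4] T [0.03 0.02 0.02] w 50.4
scene 112 [152. 153. 154. 155. 156. 157.]
lid fit x=a+b z [ 0.43357735 36.47553611] top 218.47979216465828 202
top 48 [106. 135. 149. 155. 157. 159.]
```

View pics/k.png

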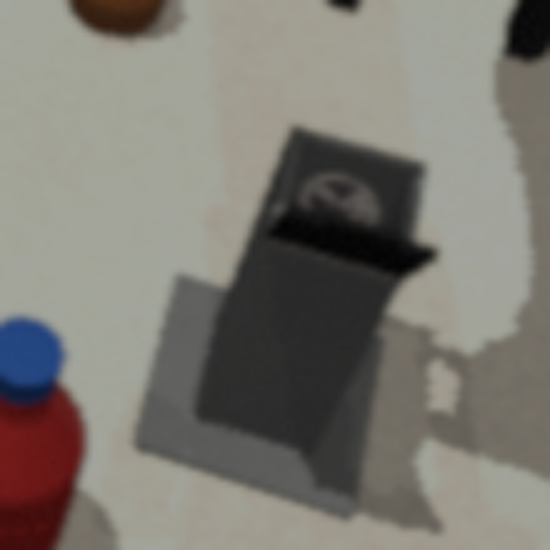

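The post is fully in the case: its top is at z ≈ 154–156, below the 162 rim. In view: end face at crop (340,200), lid leaning back at (350,240), about 1.98 rad. Now planning the lid closing: closed fingers behind the lid, push over, follow its arc down.

```bash
python3 - <<'E'
from h import *
oc=np.array([543.5,303,0]);R=Rcase(0)
def W(x,zt): return oc+x*cx+(zt+14)*ez
s=arm.get_state();cur=(s["position"],s["ee_rot"])
pts=[("over",W(85,268)),("down",W(85,206)),("push",W(36,208))]
for a in(65,50,35,20,10,0,-3):
    t=np.radians(a);pts.append((a,W(28-45*np.cos(t)+6*np.sin(t)+9,162.5+45*np.sin(t)+6*np.cos(t))))
for n,p in pts: print(n,end=" ");go(p,R,None,cur);cur=(p,R)
E
```

```text
over rows 5 turn [-0.031, 0.134, 0.002] shift [0.824, 0.19, -0.045] tot [-0.019  0.08   0.001] [82.4 19.  -4.5]
down rows 4 turn [0.0, 0.0, 0.0] shift [0.0, 0.0, -0.775] tot [0. 0. 0.] [  0.   0. -62.]
push rows 3 turn [0.0, 0.0, 0.0] shift [-0.796, -0.184, 0.033] tot [0. 0. 0.] [-47.7 -11.    2. ]
65 rows 1 turn [0.0, 0.0, 0.0] shift [-0.613, -0.141, -0.109] tot [0. 0. 0.] [-12.3  -2.8  -2.2]
50 rows 1 turn [0.0, 0.0, 0.0] shift [-0.524, -0.121, -0.25] tot [0. 0. 0.] [-10.5  -2.4  -5. ]
35 rows 1 turn [0.0, 0.0, 0.0] shift [-0.443, -0.102, -0.38] tot [0. 0. 0.] [-8.9 -2.  -7.6]
20 rows 1 turn [0.0, 0.0, 0.0] shift [-0.332, -0.077, -0.485] tot [0. 0. 0.] [-6.6 -1.5 -9.7]
10 rows 1 turn [0.0, 0.0, 0.0] shift [-0.148, -0.034, -0.365] tot [0. 0. 0.] [-3.  -0.7 -7.3]
0 rows 1 turn [0.0, 0.0, 0.0] shift [-0.084, -0.019, -0.386] tot [0. 0. 0.] [-1.7 -0.4 -7.7]
-3 rows 1 turn [0.0, 0.0, 0.0] shift [-0.012, -0.003, -0.118] tot [0. 0. 0.] [-0.2 -0.1 -2.4]
```

Request:
{"fn": "play_rows", "kwargs": {"targets": [-0.031, 0.134, 0, 0.824, 0.19, 0, 1, -0.031, 0.134, 0, 0.824, 0.19, 0, 1, -0.031, 0.134, 0, 0.824, 0.19, 0, 1, -0.031, 0.134, 0, 0.824, 0.19, 0, 1, -0.031, 0.134, 0, 0.824, 0.19, -0.05, 1, 0, 0, 0, 0, 0, -0.4, 1, 0, 0, 0, 0, 0, -0.7, 1, 0, 0, 0, 0, 0, -0.8, 1, 0, 0, 0, 0, 0, -0.8, 1, 0, 0, 0, 0, 0, -0.5, 1], "newtons": 20}}

```text
time: 28.0
position: [624.6, 321.6, 218.5]
ee_rot: [[0.975, 0.224, -0.003], [0.224, -0.975, -0.001], [-0.004, 0.001, -1.0]]
wrist_force: [-0.2, 0.2, -0.3]
width: 0.6
```

Request:
{"fn": "play_rows", "kwargs": {"targets": [0, 0, 0, 0, 0, 0, 1, 0, 0, 0, -0.4, -0.09, 0, 1, 0, 0, 0, -0.4, -0.09, 0, 1, 0, 0, 0, -0.4, -0.09, 0, 1, 0, 0, 0, -0.4, -0.09, 0, 1, 0, 0, 0, -0.4, -0.09, 0, 1, 0, 0, 0, -0.4, -0.09, 0, 1, 0, 0, 0, 0, 0, 0, 1]}}

```text
time: 28.8
position: [577.0, 311.1, 221.7]
ee_rot: [[0.975, 0.224, -0.001], [0.224, -0.975, -0.0], [-0.001, -0.0, -1.0]]
wrist_force: [0.3, 0.0, 0.3]
width: 0.4
```

```bash
cat >> h.py <<'E'
def lid(cam="scene"):
    f=arm.snapshot(cam);P=world(cam,f[1],np.ones(f[1].shape,bool));Q=(P-[543.5,303,0])@np.stack([cx,cy,ez],1)
    s=arm.get_state();p=(s["position"]-[543.5,303,0])@np.stack([cx,cy,ez],1);print("tip case frame",np.round(p-[0,0,14],1))
    for x in range(-45,75,8):
        q=Q[(Q[:,0]>=x)&(Q[:,0]<x+8)&(abs(Q[:,1])<24)&(Q[:,2]>140)&(Q[:,2]<240)]
        if len(q): print(x,len(q),np.round(np.percentile(q[:,2],[5,50,95])))
    return f
E
python3 - <<'E'
from h import *
fk_state();lid()
E
```

```text
28.8 q [0.46 0.25 1.68 0.   1.21 1.8 ] p [577.  311.1 221.7] rv x [ 0.975  0.224 -0.001] z [-0.001 -0.    -1.   ] F [0.3 0.  0.3] T [ 0.08 -0.02  0.02] w 0.4
tip case frame [ 34.8   0.4 207.4]
-29 3 [159. 160. 161.]
11 5 [214. 216. 216.]
19 121 [142. 200. 216.]
27 359 [143. 171. 188.]
35 40 [162. 223. 237.]
43 171 [208. 224. 239.]
```

Lid is now near upright. Continuing down its arc.

Request:
{"fn": "play_rows", "kwargs": {"targets": [0, 0, 0, -0.6, -0.14, -0.1, 1, 0, 0, 0, -0.52, -0.12, -0.25, 1, 0, 0, 0, -0.44, -0.1, -0.38, 1, 0, 0, 0, -0.33, -0.08, -0.48, 1, 0, 0, 0, 0, 0, 0, 1]}}

```text
time: 29.35
position: [538.0, 301.7, 194.9]
ee_rot: [[0.975, 0.224, -0.004], [0.224, -0.975, -0.002], [-0.005, 0.001, -1.0]]
wrist_force: [0.1, -0.3, -1.6]
width: 0.4
```

Request:
{"fn": "play_rows", "kwargs": {"targets": [0, 0, 0, -0.15, -0.03, -0.36, 1, 0, 0, 0, -0.08, -0.02, -0.38, 1, 0, 0, 0, 0, 0, 0, 1]}}

```text
time: 29.65
position: [536.3, 301.8, 183.0]
ee_rot: [[0.975, 0.224, 0.001], [0.224, -0.975, 0.001], [0.001, -0.0, -1.0]]
wrist_force: [0.1, 0.3, 0.3]
width: 0.2
```

```bash
python3 - <<'E'
from h import *
fk_state();lid()
E
```

```text
29.65 q [0.47 0.2  1.81 0.   1.13 1.82] p [536.3 301.8 183. ] rv x [0.975 0.224 0.001] z [ 0.001  0.001 -1.   ] F [0.1 0.3 0.3] T [0.   0.04 0.02] w 0.2
tip case frame [ -7.3   0.5 168.9]
-29 18 [166. 167. 169.]
-21 26 [165. 167. 206.]
-13 46 [165. 168. 228.]
-5 208 [166. 189. 213.]
3 173 [165. 173. 210.]
11 76 [165. 167. 168.]
19 158 [142. 166. 238.]
27 164 [142. 162. 166.]
35 2 [160. 161. 162.]
```

Lid is nearly flat (top at z 166–168). Pressing it home in small steps, watching force.

Request:
{"fn": "play_rows", "kwargs": {"targets": [0, 0, 0, 0, 0, -0.06, 1, 0, 0, 0, 0, 0, -0.05, 1, 0, 0, 0, 0, 0, 0, 1]}}

```text
time: 30.0
position: [536.3, 301.8, 182.7]
ee_rot: [[0.975, 0.224, 0.001], [0.224, -0.975, 0.001], [0.001, -0.001, -1.0]]
wrist_force: [-3.8, -2.4, 12.4]
width: 0.1
```

Request:
{"fn": "play_rows", "kwargs": {"targets": [0, 0, 0, 0, 0, -0.04, 1, 0, 0, 0, 0, 0, 0, 1]}}

```text
time: 30.2
position: [536.4, 301.9, 182.7]
ee_rot: [[0.975, 0.224, 0.001], [0.224, -0.975, 0.001], [0.001, -0.001, -1.0]]
wrist_force: [-6.0, -2.3, 15.9]
width: 0.6
```

Solid stop at tip z = 168.7 with 16 N: the lid is shut on the rim. Withdrawing and checking.

Request:
{"fn": "play_rows", "kwargs": {"targets": [0, 0, 0, 0, 0, 0.3, 1, 0, 0, 0, 0, 0, 0.8, 1, 0, 0, 0, 0, 0, 1, 1, 0, 0, 0, -0.5, 0, 1, 1, 0, 0, 0, -0.5, 0, 1, 1, 0, 0, 0, -0.5, -0.5, 1, 1, 0, 0, 0, -0.5, -0.5, 0.8, 1, 0, 0, 0, -0.5, -0.5, 0.8, 1, 0, 0, 0, -0.5, -0.5, 0.5, 1, 0, 0, 0, 0, 0, 0, 1]}}

```text
time: 31.2
position: [476.2, 261.3, 326.1]
ee_rot: [[0.975, 0.224, 0.003], [0.224, -0.975, 0.002], [0.004, -0.001, -1.0]]
wrist_force: [0.6, 0.9, -0.4]
width: 0.7
```

```bash
python3 - <<'E'
from h import *
fk_state();f=lid()
for o in("bottle","jar","spacer"):
    for r in arm.outline_of("scene",o)[:3]:
        P=world("scene",f[1],r["mask"]);print(o,round(r["conf"],2),np.round(np.percentile(P,[2,50,98],axis=0)).tolist() if len(P) else "")
cv2.imwrite("pics/l.png",cv2.resize(f[0][120:360,190:530],None,fx=2.3,fy=2.3,interpolation=cv2.INTER_CUBIC))
E
```

```text
31.2 q [ 0.46 -0.03  1.79  0.    1.37  1.8 ] p [476.2 261.3 326.1] rv x [0.975 0.224 0.004] z [ 0.003  0.002 -1.   ] F [ 0.6  0.9 -0.4] T [ 0.04 -0.04  0.03] w 0.7
tip case frame [-74.7 -25.2 310.8]
-45 3 [164. 165. 166.]
-37 38 [164. 166. 167.]
-29 63 [165. 167. 168.]
-21 74 [166. 167. 169.]
-13 74 [165. 167. 169.]
-5 77 [165. 167. 168.]
3 80 [165. 167. 168.]
11 73 [166. 167. 169.]
19 134 [144. 166. 168.]
27 157 [142. 161. 165.]
35 2 [161. 162. 162.]
bottle 0.68 [[623.0, 96.0, 3.0], [661.0, 130.0, 99.0], [677.0, 154.0, 159.0]]
bottle 0.62 [[666.0, 200.0, 6.0], [700.0, 235.0, 102.0], [715.0, 262.0, 159.0]]
bottle 0.59 [[740.0, 88.0, -1.0], [781.0, 131.0, 102.0], [800.0, 154.0, 160.0]]
jar 0.8 [[342.0, 117.0, 1.0], [375.0, 143.0, 44.0], [388.0, 164.0, 56.0]]
jar 0.54 [[428.0, -393.0, 1.0], [530.0, -300.0, 17.0], [642.0, -168.0, 59.0]]
spacer 0.88 [[497.0, -249.0, 11.0], [546.0, -233.0, 31.0], [582.0, -221.0, 37.0]]
spacer 0.55 [[510.0, 256.0, 2.0], [567.0, 304.0, 81.0], [591.0, 351.0, 168.0]]
```

View pics/l.png

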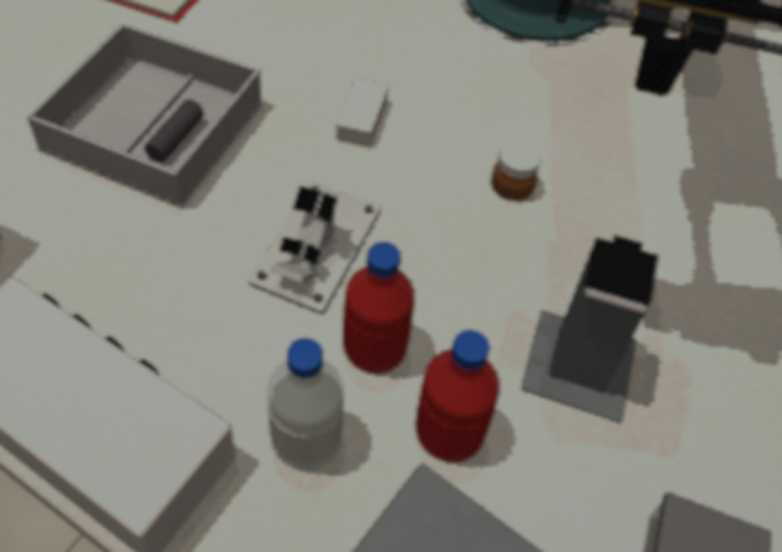

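The lid lies flat on the case (crop 620,270), the spacer is in the tray (175,130), and the bottle, jar and red look-alikes are standing. The gripper is clear of everything.

```bash
python3 -c "
from workcell import arm
print(arm.finish_job())"
```

```text
the job is handed in; nothing more can be done
None
```

The job is done and handed in at about 31.5 s of the 70 s allowed. I took the post from the tray by its collar, laid it in the rest collar up and let go. I then took it again by the collar, dropped it foot first into the case and shut the lid.

**Last checks**
- **Post in the rest:** after release it lay on the rest's line within about 1 mm.
- **Post in the case:** after the drop its top read 154–156 mm, where 156 is expected and the rim is at 162.
- **Lid:** it stopped solidly under a 16 N press and now reads level at 165–168 mm over its whole length, where 168.5 is expected. The camera reads about 1.5 mm low in this view.
- **Other things:** the spacer is still in the tray. The bottle, the jar and both red look-alikes are standing where they were.
- **Forces:** the highest wrist force I read was about 17 N, against the 120 N limit.

**What did not go to plan**
- My first approach for the second grasp ran joint 6 to its limit, so I backed off and came again with the wrist turned half round.
- The post drooped a little in the fingers, about 2° on the first hold and about 5.6° on the second. I corrected for both before placing it.

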